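# Pair up the earring drops and stack the emptied tray

### The arm

A 6-joint arm with a two-finger parallel gripper is mounted at the origin on the work surface. World frame = base frame: x ahead of the robot, y to its left, z up, the work surface at z = 0. Lengths are in m, angles in rad, forces in N, time in s.
With the tool pointing down it reaches from about 0.25 to 0.775 m from the base axis. Payload 4 kg.
Tool frame: the origin (TCP) lies at the very end of the fingers, on their centre line; the grasp point (between the pads) lies 19 mm behind it (robot.grip_point_offset is the distance from the TCP to the grasp point, in m); z points along the fingers, x is the direction in which the jaws open and shut, and the axes are right-handed (so a half turn about z gives the same grasp; the last joint's range is limited). The gripper opens to 94 mm and grips with 3 to 60 N. Pads are 16 mm wide; open, the fingers measure 119 mm over their backs; the gripper's body (75 mm by 177 mm) begins 78 mm behind the grasp point.
Start: joints at [-1.265, 0.087, 1.371, -0, 1.684, -0.103], TCP at [0.219, -0.505, 0.184] pointing down, gripper open.
Joint ranges: [-3.1, 3.1], [-0.76, 2.03], [0.27, 2.55], [-1.08, 4.22], [0.17, 2.65], [-2.57, 2.57]. Speed limits (rad/s): [2.79, 2.79, 3.14, 3.14, 3.14, 3.14].

### API

Orientations are given as [roll, pitch, yaw] about the fixed x, y, z axes, in that order (R = Rz(yaw) Ry(pitch) Rx(roll)).
In Python, from bench import robot gives the robot as it stands.
- The arm moves only by the shell command python3 -m inch 'ROWS'. ROWS is text: rows parted by semicolons, each of 5 numbers parted by spaces: the shift along the tool's x, y, z in cm, then the turn about the tool's z in rad, then the closure, from 0 (fully open) to 1 (shut). In form: tx ty tz spin claw; .... A call has 1 to 20 rows; each row is the pose to reach, as a shift and turn from the pose measured when the call began, along the tool's axes at that moment; what a row does not reach only later rows make up. A row lasts 1/12 s, in which the tool goes at most 41.7 mm and 7.16 degrees, less where a joint would pass 70% of its speed; a pose out of reach is approached as far as the arm can. A call with a gripper value outside its range is refused whole. The fingers move at their own pace and stop on an object; the grip force is fixed at half the most. Time passes only in rows, so rows that repeat a pose let the fingers close. It gives the time, the measured TCP pose, the force and the opening at its end, in the units of the state.
- robot.get_obs(): the state, without advancing time (a new reading comes with each control period).
- robot.snapshot(name): name is "scene" or "top" or "wrist"; returns (picture, depth): 480x640x3 uint8, blue, green, red; 480x640 float32, m along the optical axis (not along the pixel's ray), 0 where there is no reading.
- robot.camera_info(name): a dict with "K" (3x3 intrinsics, pixels), "extrinsics" (4x4, takes a point from world to camera coordinates); the wrist camera has in their place "mount" (4x4, takes a point from camera to tool coordinates, whose origin is the TCP and whose axes are the tool frame's). Camera axes: x right, y down, z forward; pixel columns grow to the right and rows downward; lengths in m; the calibration is good to about 2 mm. A picture is of the moment at which its call begins: read the wrist's pose just before it. camera_info takes no time and is no camera call.
- robot.close_job(): hands the job in, once; it reports no verdict.
The state is a dict: "time": time; "joint_positions": joint angles; "qvel": joint speeds; "joint_torque": joint torques, N m; "tool_pos": TCP position; "ee_rot": TCP orientation; "wrist_force": force on the tool from outside, world axes, zero at the start; "wrist_torque": the same for the moment, N m; "width": finger opening in m.
Only numpy, scipy, OpenCV 4.12 (cv2) and the standard library are available. Lean on these libraries where they do the work, as an engineer would, in place of code of your own. Each camera call takes 0.05 s, during which the arm holds its last target.

### The job

Pair up the drilled earring drops: take the three out of the grey carrying tray and lay each one flat, face up, in the empty cell of the wooden tray beside the drop of the same colour, setting them down rather than dropping them and without disturbing the drops already there. Then put the emptied grey tray squarely on top of the stack of empty grey trays, lined up with it, and let go.

Things in the scene. Friction and masses are not known exactly. Their poses are not given: they have to be found in the camera images.
- pair_tray: Dark wooden felt-lined tray, fixed, 188 (x) by 128 (y) mm, rim 9 mm high. Origin: centre of its underside. Six 56 mm cells, floors 6 mm up, parted by ribs as high as the rim: three rows at x = +60, 0, -60 mm, each of two cells, at y = +30 and -30 mm. One drop in every row at the start, near (+60,+30), (0,-30), (-60,+30) mm, colours shuffled; the other cell of each row is empty.
- carry_tray: Grey plastic tray, loose, about 140 g, 185 (x) by 65 (y) mm. Origin: centre of its flat underside. Floor 4 mm; long side walls 4 mm thick, 16 mm high; ends only 7 mm high. One row of three cells (57 mm square, 7 mm high ribs between) at x = +60, 0, -60 mm, a drop in each at the start, with room for fingers along x. Can be gripped across its 65 mm width at the middle.
- empties: Stack of two empty grey trays like the carry tray, 185 (x) by 65 (y) mm, together 32 mm high, fixed. Another tray rests flat on the upper rim (no nesting). Origin: centre of the stack's underside.
- ruby_first: Round resin earring drop, a disc 28 mm across and 14 mm thick (straight sides for the lower 12 mm, slightly domed top), brass rim, deep red top, about 20 g, a tiny drilled hole near the edge. Origin at the centre of its underside, z up. Already lies in the wooden tray, to stay there.
- ivory_first: Round resin earring drop, a disc 28 mm across and 14 mm thick (straight sides for the lower 12 mm, slightly domed top), brass rim, cream-white top, about 20 g, a tiny drilled hole near the edge. Origin at the centre of its underside, z up. Already lies in the wooden tray, to stay there.
- black_first: Round resin earring drop, a disc 28 mm across and 14 mm thick (straight sides for the lower 12 mm, slightly domed top), brass rim, black top, about 20 g, a tiny drilled hole near the edge. Origin at the centre of its underside, z up. Already lies in the wooden tray, to stay there.
- ruby_mate: Round resin earring drop, a disc 28 mm across and 14 mm thick (straight sides for the lower 12 mm, slightly domed top), brass rim, deep red top, about 20 g, a tiny drilled hole near the edge. Origin at the centre of its underside, z up. Starts in one of the grey carry tray's cells; the mate of the same colour lies in the wooden tray.
- ivory_mate: Round resin earring drop, a disc 28 mm across and 14 mm thick (straight sides for the lower 12 mm, slightly domed top), brass rim, cream-white top, about 20 g, a tiny drilled hole near the edge. Origin at the centre of its underside, z up. Starts in one of the grey carry tray's cells; the mate of the same colour lies in the wooden tray.
- black_mate: Round resin earring drop, a disc 28 mm across and 14 mm thick (straight sides for the lower 12 mm, slightly domed top), brass rim, black top, about 20 g, a tiny drilled hole near the edge. Origin at the centre of its underside, z up. Starts in one of the grey carry tray's cells; the mate of the same colour lies in the wooden tray.

How it is judged:
On the way, in this order (a step that is already met when the one before it is completed fails the run):
1. all three drops lie let go in the wooden tray, each in the cell beside its match (z of ruby_first in the frame of pair_tray between 0.003 and 0.009 m and angle between each of ruby_first, ruby_mate, ivory_first, ivory_mate, black_first, black_mate's own z axis and vertical below 0.12 rad and z of ruby_mate in the frame of pair_tray between 0.003 and 0.009 m and ((x of ruby_first in the frame of pair_tray between 0.044 and 0.076 m and y of ruby_first in the frame of pair_tray between 0.014 and 0.046 m and x of ruby_mate in the frame of pair_tray between 0.044 and 0.076 m and y of ruby_mate in the frame of pair_tray between -0.046 and -0.014 m) or (x of ruby_first in the frame of pair_tray between -0.016 and 0.016 m and y of ruby_first in the frame of pair_tray between -0.046 and -0.014 m and x of ruby_mate in the frame of pair_tray between -0.016 and 0.016 m and y of ruby_mate in the frame of pair_tray between 0.014 and 0.046 m) or (x of ruby_first in the frame of pair_tray between -0.076 and -0.044 m and y of ruby_first in the frame of pair_tray between 0.014 and 0.046 m and x of ruby_mate in the frame of pair_tray between -0.076 and -0.044 m and y of ruby_mate in the frame of pair_tray between -0.046 and -0.014 m)) and z of ivory_first in the frame of pair_tray between 0.003 and 0.009 m and z of ivory_mate in the frame of pair_tray between 0.003 and 0.009 m and ((x of ivory_first in the frame of pair_tray between 0.044 and 0.076 m and y of ivory_first in the frame of pair_tray between 0.014 and 0.046 m and x of ivory_mate in the frame of pair_tray between 0.044 and 0.076 m and y of ivory_mate in the frame of pair_tray between -0.046 and -0.014 m) or (x of ivory_first in the frame of pair_tray between -0.016 and 0.016 m and y of ivory_first in the frame of pair_tray between -0.046 and -0.014 m and x of ivory_mate in the frame of pair_tray between -0.016 and 0.016 m and y of ivory_mate in the frame of pair_tray between 0.014 and 0.046 m) or (x of ivory_first in the frame of pair_tray between -0.076 and -0.044 m and y of ivory_first in the frame of pair_tray between 0.014 and 0.046 m and x of ivory_mate in the frame of pair_tray between -0.076 and -0.044 m and y of ivory_mate in the frame of pair_tray between -0.046 and -0.014 m)) and z of black_first in the frame of pair_tray between 0.003 and 0.009 m and z of black_mate in the frame of pair_tray between 0.003 and 0.009 m and ((x of black_first in the frame of pair_tray between 0.044 and 0.076 m and y of black_first in the frame of pair_tray between 0.014 and 0.046 m and x of black_mate in the frame of pair_tray between 0.044 and 0.076 m and y of black_mate in the frame of pair_tray between -0.046 and -0.014 m) or (x of black_first in the frame of pair_tray between -0.016 and 0.016 m and y of black_first in the frame of pair_tray between -0.046 and -0.014 m and x of black_mate in the frame of pair_tray between -0.016 and 0.016 m and y of black_mate in the frame of pair_tray between 0.014 and 0.046 m) or (x of black_first in the frame of pair_tray between -0.076 and -0.044 m and y of black_first in the frame of pair_tray between 0.014 and 0.046 m and x of black_mate in the frame of pair_tray between -0.076 and -0.044 m and y of black_mate in the frame of pair_tray between -0.046 and -0.014 m)) and contact force between the fingers and ruby_mate below 0.05 N and contact force between the fingers and ivory_mate below 0.05 N and contact force between the fingers and black_mate below 0.05 N), for 0.2 s.
2. the emptied tray stands let go on the stack of empties (horizontal distance between carry_tray and empties below 0.012 m and z of carry_tray in the frame of empties between 0.029 and 0.036 m and angle between carry_tray's own z axis and vertical below 0.06 rad and angle between the x axis of carry_tray and the x axis of empties, either way round below 0.15 rad and contact force between the fingers and carry_tray below 0.05 N), for 0.2 s.
At the end, for the whole second after the job is handed in: Each row of the wooden tray holds two drops of one colour, flat (0.12 rad), face up, on the cell floors, within 16 mm of the cell centres in x and y; the carry tray lies level on the empties, within 12 mm and 0.15 rad of them; all let go and at rest (all of step 1 and all of step 2 and linear speed of each of ruby_first, ruby_mate, ivory_first, ivory_mate, black_first, black_mate, carry_tray below 0.02 m/s); the robot touches nothing.
It fails at once if a drop already in the wooden tray is shifted by more than 10 mm (distance of any of ruby_first, ivory_first, black_first from where it was at the start of the episode above 0.01 m).
It fails at once if a drop or the carry tray is dropped (moves faster than 0.75 m/s, a fall of some 30 mm, while out of the fingers) ((linear speed of ruby_mate above 0.75 m/s and contact force between the fingers and ruby_mate below 0.02 N) or (linear speed of ivory_mate above 0.75 m/s and contact force between the fingers and ivory_mate below 0.02 N) or (linear speed of black_mate above 0.75 m/s and contact force between the fingers and black_mate below 0.02 N) or (linear speed of carry_tray above 0.75 m/s and contact force between the fingers and carry_tray below 0.02 N)).
It also fails if it takes over 109 s, if anything falls off the work surface, if the arm or the gripper's body presses on something with over 40 N, if the wrist force passes 120 N, or if a joint passes its speed limit or range.

## Working session

There is one attempt and no reset: what is moved stays moved. The work goes in short steps, Python scripts to look and compute and a shell command to move; the robot and the scene stay as the last step left them, time stands still between calls to the robot, and variables do not carry over. Pictures are saved under pics/ and viewed, and the job is handed in when it is done.

```bash
mkdir -p pics; ls; python3 - <<'E'
from bench import robot
import cv2,numpy as np
print(robot.get_obs())
for n in ("scene","top","wrist"):
    p,d=robot.snapshot(n); cv2.imwrite(f"pics/{n}0.png",p); np.save(f"pics/{n}0d.npy",d)
    print(n,robot.camera_info(n))
E
```

```text
pics
{'time': 0.0, 'joint_positions': array([-1.26509432e+00,  8.79574138e-02,  1.37224253e+00, -3.84611615e-05,
        1.68360468e+00, -1.03094876e-01]), 'qvel': array([-1.85470909e-04, -1.94569522e-04, -5.25748423e-04, -7.99772982e-04,
        1.52755282e-05,  3.38446029e-04]), 'joint_torque': array([ 7.77703590e-04, -3.40179741e+01, -3.02428293e+01,  7.16250390e-02,
        3.29203019e-02, -1.74821548e-04]), 'tool_pos': array([ 0.21843222, -0.5041124 ,  0.18280887]), 'ee_rot': array([-3.14140304e+00,  2.20416091e-03, -1.16200352e+00]), 'wrist_force': array([ 0.03792809, -0.05352611,  0.2649512 ]), 'wrist_torque': array([-0.01916593, -0.01321261,  0.0453919 ]), 'width': 0.09466142624595537}
scene {'K': array([[471.55940616,   0.        , 320.30191478],
       [  0.        , 471.55940616, 232.49644637],
       [  0.        ,   0.        ,   1.        ]]), 'extrinsics': array([[ 0.62758553,  0.77828125, -0.02036417, -0.33470717],
       [ 0.59621937, -0.49726715, -0.630276  , -0.29843719],
       [-0.50065843,  0.38341059, -0.77610403,  1.15702787],
       [ 0.        ,  0.        ,
[... 272 characters left out ...]
     [-0.99145702,  0.02245577, -0.12848624,  0.51644824],
       [ 0.12856432,  0.00206272, -0.99169903,  1.3103103 ],
       [ 0.        ,  0.        ,  0.        ,  1.        ]])}
wrist {'K': array([[400.26319103,   0.        , 317.48974647],
       [  0.        , 400.26319103, 234.83884388],
       [  0.        ,   0.        ,   1.        ]]), 'mount': array([[ 9.99999869e-01, -4.59764678e-04, -2.25828658e-04,
        -8.72009962e-04],
       [ 5.05468095e-04,  9.57128861e-01,  2.89662025e-01,
        -8.37181140e-02],
       [ 8.29707583e-05, -2.89662101e-01,  9.57128967e-01,
        -2.01734956e-01],
       [ 0.00000000e+00,  0.00000000e+00,  0.00000000e+00,
         1.00000000e+00]])}
```

View pics/top0.png

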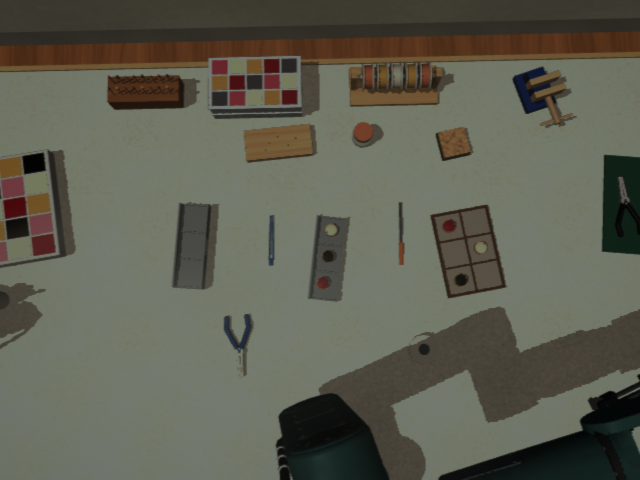

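View pics/scene0.png

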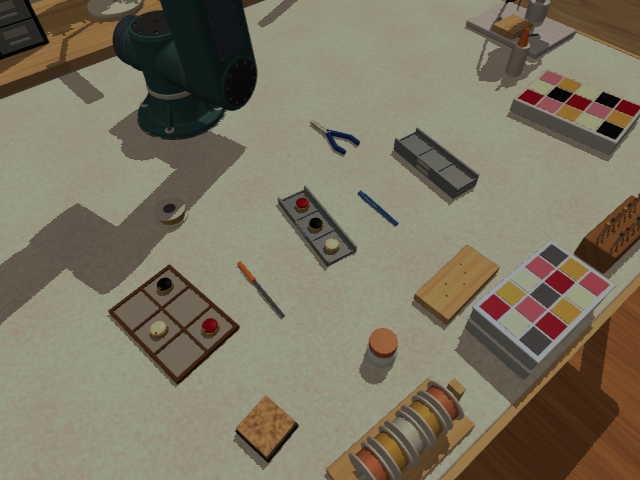

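View pics/wrist0.png

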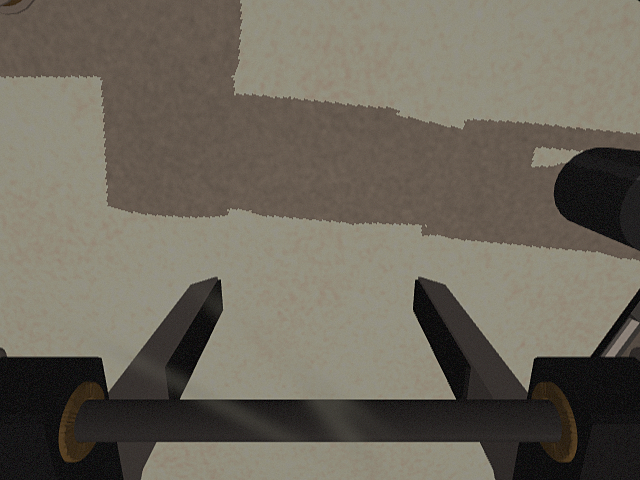

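The top view shows the empties at about (194,246), the carry tray at (329,258) with ivory, black and ruby drops from top to bottom, and the pair tray at (468,251) with ruby (449,226), ivory (480,248) and black (461,280). Next I measure these.

```bash
cat > h.py <<'E'
import cv2,numpy as np
from scipy.spatial.transform import Rotation as R
from bench import robot
def cam(n,obs=None):
    c=robot.camera_info(n);K=c["K"]
    if n=="wrist":
        M=np.eye(4);M[:3,:3]=R.from_euler("xyz",obs["ee_rot"]).as_matrix();M[:3,3]=obs["tool_pos"]
        T=M@c["mount"]
    else: T=np.linalg.inv(c["extrinsics"])
    return K,T
def ray(px,z,K,T):
    px=np.atleast_2d(np.asarray(px,float))
    d=np.c_[(px-[K[0,2],K[1,2]])/[K[0,0],K[1,1]],np.ones(len(px))]@T[:3,:3].T
    o=T[:3,3]; s=(z-o[2])/d[:,2]
    return (o+d*s[:,None])[:,:2]
def proj(P,K,T):
    P=np.atleast_2d(P); q=(P-T[:3,3])@T[:3,:3]
    return q[:,:2]/q[:,2:]*[K[0,0],K[1,1]]+[K[0,2],K[1,2]]
def cloud(d,K,T):
    v,u=np.mgrid[:d.shape[0],:d.shape[1]]
    q=np.stack([(u-K[0,2])/K[0,0]*d,(v-K[1,2])/K[1,1]*d,d],-1)
    return q@T[:3,:3].T+T[:3,3]
def aim(x,y,yaw,obs):
    """shift in tool cm and spin to reach world x,y with jaw axis along yaw (mod pi)"""
    m=R.from_euler("xyz",obs["ee_rot"]).as_matrix()
    t=m.T@(np.array([x,y,obs["tool_pos"][2]])-obs["tool_pos"])*100
    a=np.arctan2(m[1,0],m[0,0]); s=-((yaw-a+np.pi/2)%np.pi-np.pi/2)
    return np.round(t,2),round(s,3)
E
python3 - <<'E'
from h import *
p=cv2.imread("pics/top0.png");d=np.load("pics/top0d.npy");K,T=cam("top")
P=cloud(d,K,T)
print("table z",np.nanmedian(P[300:380,60:200,2]))
hsv=cv2.cvtColor(p,cv2.COLOR_BGR2HSV)
for (u,v) in [(194,246),(329,258),(346,240),(468,251),(449,226),(480,248),(461,280),(331,230),(329,256),(323,283),(120,350),(443,235),(190,220)]:
    print((u,v),hsv[v,u],np.round(P[v,u],4))
for n,(x0,y0,x1,y1) in dict(emp=(165,195,225,297),carry=(303,208,356,308),pair=(422,198,512,304)).items():
    q=P[y0:y1,x0:x1]; print(n,np.round(np.percentile(q[...,2],[2,50,75,90,98]),4))
    c=cv2.resize(p[y0:y1,x0:x1],None,fx=5,fy=5,interpolation=cv2.INTER_NEAREST); cv2.imwrite(f"pics/c_{n}.png",c)
    m=((q[...,2]>0.0045)).astype(np.uint8)
    cs=max(cv2.findContours(m,0,2)[0],key=cv2.contourArea)
    print(cs.shape, cv2.minAreaRect((q[m>0][:,:2]*1000).astype(np.float32)))
E
```

```text
table z -0.0007411465244563376
(194, 246) [36 17 74] [0.526  0.3107 0.0233]
(329, 258) [40 29 26] [0.4937 0.0162 0.0163]
(346, 240) [24 48 80] [ 0.5354 -0.0227 -0.0031]
(468, 251) [ 13 112  48] [ 0.5038 -0.2914  0.0034]
(449, 226) [179 187  75] [ 0.5576 -0.2483  0.0226]
(480, 248) [ 38  52 123] [ 0.5082 -0.3149  0.0171]
(461, 280) [40 38 20] [ 0.4391 -0.2701  0.0159]
(331, 230) [ 38  56 124] [0.5555 0.0104 0.0171]
(329, 256) [45 39 26] [0.4982 0.0161 0.0154]
(323, 283) [  2 143  80] [0.4395 0.0306 0.013 ]
(120, 350) [ 44  27 121] [ 0.3042  0.4764 -0.0019]
(443, 235) [20 58 88] [ 0.5404 -0.2374  0.0058]
(190, 220) [36 18 72] [0.585  0.3212 0.0169]
emp [-0.0063  0.0028  0.0193  0.0234  0.0324]
(87, 1, 2) ((503.08013916015625, 196.76806640625), (411.2353820800781, 234.13902282714844), 77.5256576538086)
carry [-0.0066  0.0009  0.0046  0.0131  0.0187]
(252, 1, 2) ((475.635009765625, 16.925800323486328), (115.1612319946289, 262.6912841796875), 88.36946105957031)
pair [-0.0067  0.0019  0.0057  0.0089  0.0177]
(210, 1, 2) ((493.6335754394531, -181.7503662109375), (241.25436401367188, 442.52740478515625), 7.724642753601074)
```

```bash
python3 -c "
import cv2,numpy as np
a=[cv2.copyMakeBorder(cv2.imread(f'pics/c_{n}.png'),0,600-cv2.imread(f'pics/c_{n}.png').shape[0] if cv2.imread(f'pics/c_{n}.png').shape[0]<600 else 0,0,0,0) for n in ('carry','pair')]
a=[cv2.resize(i,None,fx=.95,fy=.95)[:500] for i in a]
cv2.imwrite('pics/crops.png',np.hstack(a)); print(np.hstack(a).shape)"
```

```text
(500, 680, 3)
```

View pics/crops.png

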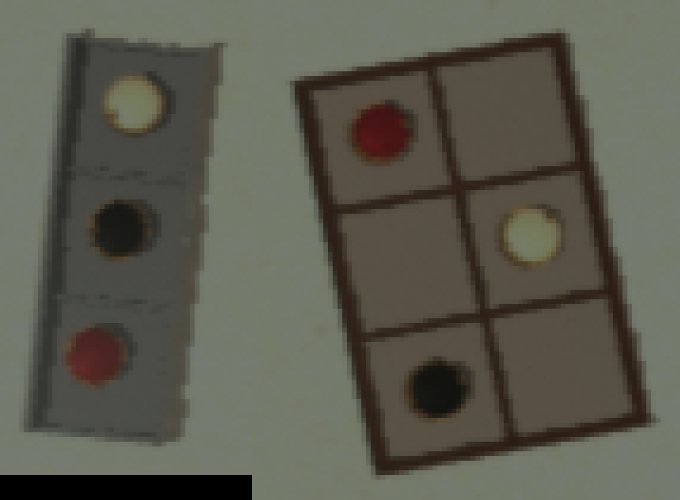

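```bash
cat >> h.py <<'E'
def rect(mask,z,K,T):
    cs=max(cv2.findContours(mask.astype(np.uint8),0,cv2.CHAIN_APPROX_NONE)[0],key=cv2.contourArea)
    w=ray(cs[:,0],z,K,T)*1000
    c,s,a=cv2.minAreaRect(w.astype(np.float32))
    # angle of long side
    if s[0]<s[1]: a+=90
    a=(a+90)%180-90
    return np.round(c,1),np.round(sorted(s),1),round(a,2)
E
python3 - <<'E'
from h import *
p=cv2.imread("pics/top0.png");K,T=cam("top");print("campos",T[:3,3])
hsv=cv2.cvtColor(p,cv2.COLOR_BGR2HSV);H,S,V=[hsv[...,i].astype(int) for i in range(3)]
def box(m,b):
    o=np.zeros(m.shape,np.uint8);x0,y0,x1,y1=b;o[y0:y1,x0:x1]=m[y0:y1,x0:x1];return cv2.morphologyEx(o,cv2.MORPH_CLOSE,np.ones((3,3)))
mp=box((S>90)&(V<75),(422,198,512,304)); print("pair",rect(mp,.009,K,T))
for n,b,z in(("carry",(303,208,356,308),.016),("emp",(165,195,225,297),.032)):
    m=box((S<34)&(V<90),b);print(n,rect(m,z,K,T)); cv2.imwrite(f"pics/m_{n}.png",m*255)
def drops(m,z,l):
    for c in cv2.findContours(m.astype(np.uint8),0,2)[0]:
        if 60<cv2.contourArea(c)<400:
            (u,v),r=cv2.minEnclosingCircle(c);M=cv2.moments(c);q=(M['m10']/M['m00'],M['m01']/M['m00']);print(l,np.round(q,1),round(r,1),np.round(ray(q,z,K,T),4))
for b,z,t in(((303,208,356,308),.017,"carry"),((422,198,512,304),.019,"pair")):
    drops(box(((H>170)|(H<6))&(S>100),b),z,t+" red"); drops(box(V>108,b) if t=="pair" else box((V>100)&(S>45),b),z,t+" ivory"); drops(box((V<34),b),z,t+" black")
E
```

```text
campos [0.34436044 0.02129171 1.36596553]
pair (array([ 504.4, -289.4]), array([126.8, 185.5]), 9.38)
carry (array([494.7,  20.8]), array([ 64.6, 184.9]), -7.14)
emp (array([526.2, 315.1]), array([ 69.9, 186.2]), -4.12)
carry red [322.6 282.4] 5.3 [[0.4406 0.0314]]
carry ivory [330.5 229.4] 5.5 [[0.5569 0.0114]]
carry black [327.9 255.6] 4.9 [[0.4989 0.0186]]
pair red [448.9 225.1] 5.5 [[ 0.5602 -0.2488]]
pair black [460.6 279.6] 5.4 [[ 0.4397 -0.2685]]
```

Sizes agree with those given (185.5×126.8, 184.9×64.6 mm). Next I compute the first move, to above the carry tray for a wrist look.

```bash
python3 - <<'E'
from h import *
o=robot.get_obs();print(aim(.499,.0186,np.radians(-7.1),o),o["tool_pos"])
E
```

```text
(array([-36.83, -46.52,   0.07]), np.float64(-1.038)) [ 0.21848176 -0.50425176  0.18308433]
```

```bash
python3 -m inch '-36.8 -46.5 1 -1.038 0;-36.8 -46.5 1 -1.038 0;-36.8 -46.5 1 -1.038 0;-36.8 -46.5 1 -1.038 0;-36.8 -46.5 1 -1.038 0;-36.8 -46.5 1 -1.038 0;-36.8 -46.5 1 -1.038 0;-36.8 -46.5 1 -1.038 0;-36.8 -46.5 1 -1.038 0;-36.8 -46.5 1 -1.038 0;-36.8 -46.5 1 -1.038 0;-36.8 -46.5 1 -1.038 0;-36.8 -46.5 1 -1.038 0;-36.8 -46.5 1 -1.038 0;-36.8 -46.5 1 -1.038 0;-36.8 -46.5 1 -1.038 0;-36.8 -46.5 1 -1.038 0;-36.8 -46.5 1 -1.038 0'
python3 - <<'E'
from h import *
o=robot.get_obs();p,d=robot.snapshot("wrist");cv2.imwrite("pics/w1.png",p);np.save("pics/w1d.npy",d)
import pickle;pickle.dump(o,open("pics/w1.pkl","wb"));print(o["tool_pos"],o["ee_rot"],o["qvel"].round(3))
E
```

```text
time: 1.65
tool_pos: [0.4983, 0.0169, 0.1736]
ee_rot: [-3.141, 0.001, -0.125]
wrist_force: [0.8, 0.4, 0.6]
width: 0.094
[0.49831566 0.01693484 0.17364765] [-3.14099525e+00  1.26516015e-03 -1.25437693e-01] [-0.018 -0.009  0.002  0.004 -0.001  0.003]
```

View pics/w1.png

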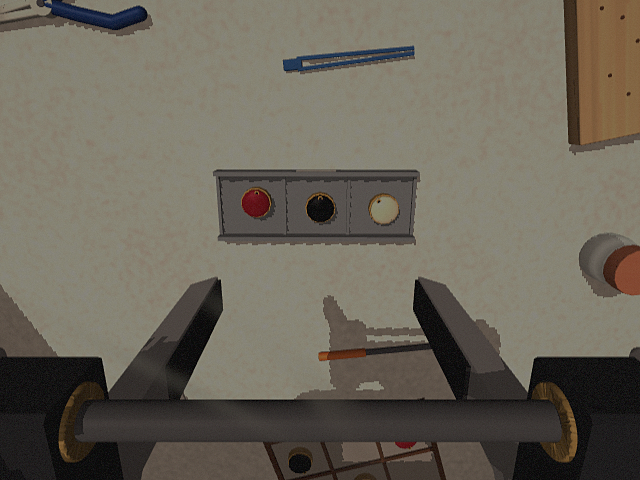

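The wrist view shows the carry tray at (216–418, 170–242), with ruby (257,204), black (320,208) and ivory (384,209), and the ends of the pair tray at the bottom. I cast rays and compare with the top camera.

```bash
python3 - <<'E'
from h import *
import pickle
o=pickle.load(open("pics/w1.pkl","rb"));p=cv2.imread("pics/w1.png");K,T=cam("wrist",o)
P=cloud(np.load("pics/w1d.npy"),K,T)
hsv=cv2.cvtColor(p,cv2.COLOR_BGR2HSV);H,S,V=[hsv[...,i].astype(int) for i in range(3)]
for n,u,v in(("red",257,204),("blk",320,208),("ivo",384,209)):
    g=p[v-22:v+22,u-22:u+22].astype(int); 
    # non-grey (brass rim + top) or black
    s=hsv[v-22:v+22,u-22:u+22].astype(int); m=((s[...,1]>75)|(s[...,2]<30)|((s[...,2]>110))).astype(np.uint8)
    m=cv2.morphologyEx(m,cv2.MORPH_OPEN,np.ones((3,3)))
    c=max(cv2.findContours(m,0,1)[0],key=cv2.contourArea);(a,b),r=cv2.minEnclosingCircle(c)
    M=cv2.moments(c);q=(M['m10']/M['m00']+u-22,M['m01']/M['m00']+v-22)
    print(n,np.round(q,1),round(r,1),"diam mm",2*r/K[0,0]*350, ray(q,.016,K,T).round(4), P[v-3:v+4,u-3:u+4].mean((0,1)).round(4))
# wall tops: depth-based
z=P[...,2]
m=np.zeros(z.shape,bool);m[160:255,205:430]=(S<40)[160:255,205:430]&(V<100)[160:255,205:430]
m=cv2.morphologyEx(m.astype(np.uint8),cv2.MORPH_CLOSE,np.ones((5,5)))
print("carry",rect(m,.016,K,T)); cv2.imwrite("pics/m1.png",m*255)
for v in range(168,246,3): print(v,z[v,300:340:3].mean().round(4),P[v,320,:2].round(4),V[v,320],end=" | ")
# points of given pixel on table: height check
print(z[120,200],z[290,300])
E
```

```text
red [256.  201.8] 15.6 diam mm 27.219484283896733 [[0.4417 0.0321]] [0.4429 0.0306 0.019 ]
blk [319.7 207.1] 15.6 diam mm 27.360819758933577 [[0.499  0.0199]] [0.4992 0.0197 0.019 ]
ivo [383.2 208.1] 15.6 diam mm 27.31535130503286 [[0.5568 0.0117]] [0.5571 0.0115 0.0189]
carry (array([495.8,  21.4]), array([ 67.5, 184.9]), -7.2)
168 0.0009 [0.5035 0.0533] 140 | 171 0.0156 [0.5034 0.0527] 93 | 174 0.0168 [0.503  0.0502] 87 | 177 0.0049 [0.5025 0.0456] 60 | 180 0.0051 [0.5022 0.043 ] 86 | 183 0.005 [0.5019 0.0402] 92 | 186 0.0047 [0.5015 0.0376] 86 | 189 0.0052 [0.5011 0.0345] 89 | 192 0.0059 [0.5009 0.0328] 71 | 195 0.009 [0.5007 0.0311] 25 | 198 0.0116 [0.5004 0.0287] 14 | 201 0.0131 [0.5    0.0261] 25 | 204 0.0143 [0.4997 0.0234] 15 | 207 0.0143 [0.4994 0.0207] 23 | 210 0.0138 [0.499  0.0179] 10 | 213 0.0142 [0.4987 0.0151] 19 | 216 0.0379 [0.4983 0.0124] 13 | 219 0.0106 [0.498  0.0097] 14 | 222 0.0048 [0.4972 0.0027] 73 | 225 0.0051 [0.4969 0.0005] 83 | 228 0.0049 [ 0.4965 -0.0031] 89 | 231 0.0052 [ 0.4961 -0.0058] 87 | 234 0.009 [ 0.4958 -0.0078] 57 | 237 0.0169 [ 0.4957 -0.0087] 80 | 240 0.017 [ 0.4954 -0.011 ] 85 | 243 0.001 [ 0.4944 -0.0195] 89 | 0.001627213623725643 0.000857236318138388
```

Top and wrist positions agree to about 1.5 mm. I start with the black drop.

```bash
python3 - <<'E'
from h import *
o=robot.get_obs();print(aim(.499,.0195,np.radians(-7.15),o),o["tool_pos"])
E
```

```text
(array([ 0.03, -0.29,  0.  ]), np.float64(-0.001)) [0.49833056 0.01666543 0.17381074]
```

```bash
python3 -m inch '0 -0.3 3.5 0 0.57; 0 -0.3 7 0 0.57; 0 -0.3 10 0 0.57; 0 -0.3 12.5 0 0.57; 0 -0.3 14 0 0.57; 0 -0.3 14 0 0.57; 0 -0.3 14 0 0.57'
python3 - <<'E'
from h import *
o=robot.get_obs();print(aim(.499,.0195,np.radians(-7.15),o),o["tool_pos"],o["wrist_force"])
p,d=robot.snapshot("wrist");cv2.imwrite("pics/w2.png",p)
E
```

```text
time: 2.28
tool_pos: [0.4978, 0.0184, 0.0335]
ee_rot: [-3.141, 0.002, -0.129]
wrist_force: [0.4, 0.8, 0.3]
width: 0.0507
(array([ 0.11, -0.12, -0.  ]), np.float64(-0.004)) [0.49776117 0.01844333 0.03351895] [0.44726926 0.77175053 0.31594417]
```

View pics/w2.png

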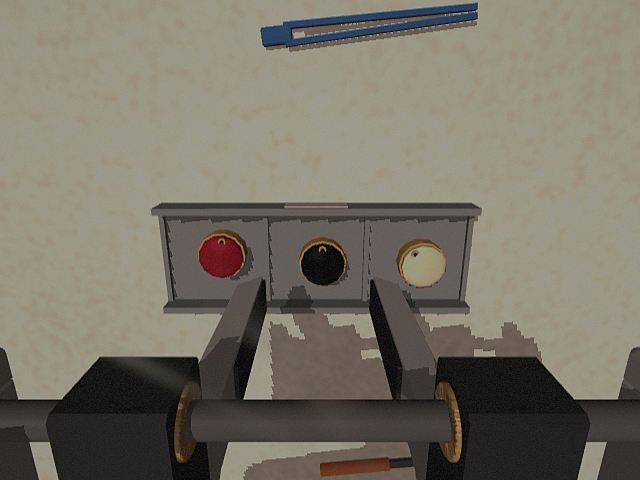

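The fingers are at about (255–267, 282) and (370–380, 282), still closing to 40 mm, with the black drop centred between them at (323,262). I lower and grip.

```bash
python3 -m inch '0.15 -0.12 0 0 0.57; 0.15 -0.12 1.2 0 0.57; 0.15 -0.12 2.4 0 0.57; 0.15 -0.12 2.5 0 0.57;0.15 -0.12 2.5 0 0.57;0.15 -0.12 2.5 0 0.57'

```

```text
time: 2.83
tool_pos: [0.5011, 0.0196, 0.0104]
ee_rot: [-3.141, -0.001, -0.128]
wrist_force: [-0.0, -0.2, 0.8]
width: 0.0405
```

```bash
python3 -m inch '0 0 0.1 0 0.57; 0 0 0.1 0 0.57; 0 0 0.1 0 0.57'; python3 -c "
from h import *
for i in range(3):
    o=robot.get_obs();print(o['tool_pos'],o['wrist_force'],o['joint_positions'].round(4));p,d=robot.snapshot('wrist')
cv2.imwrite('pics/w3.png',p)"
```

```text
time: 3.08
tool_pos: [0.5015, 0.0196, 0.0099]
ee_rot: [-3.141, -0.002, -0.128]
wrist_force: [0.6, 0.2, -0.1]
width: 0.0403
[0.5015383  0.01963383 0.00989943] [ 0.60522268  0.16418331 -0.10550931] [-7.4400e-02  8.2300e-02  1.7316e+00  7.0000e-04  1.3252e+00  5.3400e-02]
[0.50146901 0.01963912 0.00979931] [-9.70127060e-01  1.74694112e-04 -8.62529893e-01] [-7.4400e-02  8.2400e-02  1.7318e+00  8.0000e-04  1.3251e+00  5.3400e-02]
[0.50135565 0.01964149 0.00969666] [-0.4039378   0.2414197  -0.14178926] [-7.4400e-02  8.2400e-02  1.7319e+00  8.0000e-04  1.3252e+00  5.3500e-02]
```

View pics/w3.png

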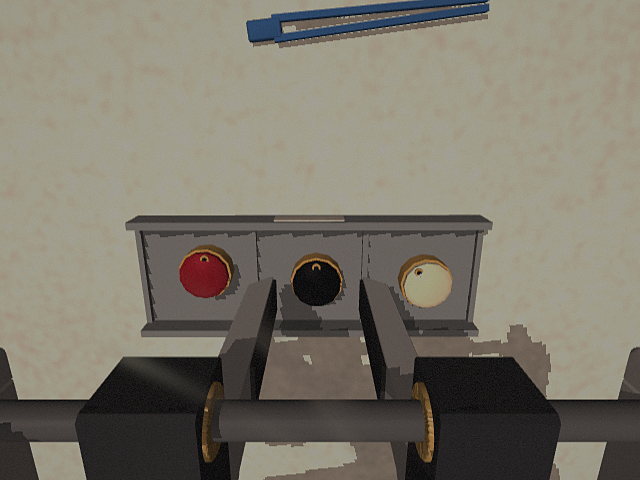

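Drop centred at (317,283) between the finger tips (276 and 360). Slightly lower and close.

```bash
python3 -m inch '0 0 0.13 0 0.57; 0 0 0.13 0 0.57; 0 0 0.13 0 0.8; 0 0 0.13 0 0.8;0 0 0.13 0 0.8;0 0 0.13 0 0.8;0 0 0.13 0 0.8'
```

```text
time: 3.82
tool_pos: [0.5013, 0.0196, 0.0083]
ee_rot: [-3.141, -0.002, -0.128]
wrist_force: [-0.6, 0.1, -0.1]
width: 0.019
```

```bash
python3 -c "
from h import *
p,d=robot.snapshot('wrist');cv2.imwrite('pics/w4.png',p)
p,d=robot.snapshot('scene');cv2.imwrite('pics/s4.png',cv2.resize(p[160:300,230:400],None,fx=4,fy=4))"
```

```text
(no output)
```

View pics/w4.png

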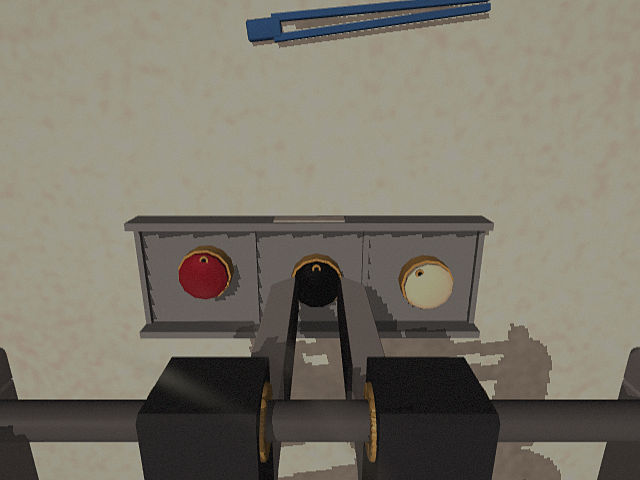

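View pics/s4.png

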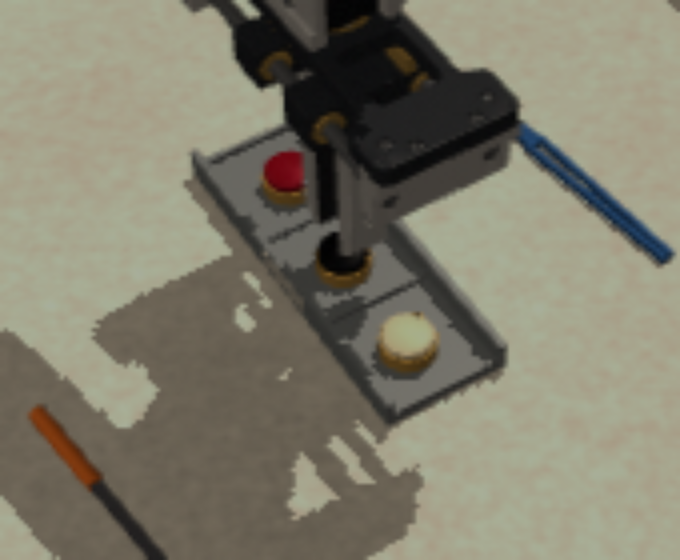

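Fingers closed over the drop without holding it (width 19 mm); the tips seem higher than reported. I check the tip height by depth.

```bash
python3 - <<'E'
from h import *
print(robot.grip_point_offset)
o=robot.get_obs();p,d=robot.snapshot("wrist");K,T=cam("wrist",o);M=robot.camera_info("wrist")["mount"]
P=cloud(d,K,M)  # tool coords
for u in (280,288,296,330,340,346,352):
    print(u,[(v,*(P[v,u]*1000).round(0).astype(int)) for v in range(268,330,6)])
p,d=robot.snapshot("scene");K,T=cam("scene");P=cloud(d,K,T)
for u in range(306,328,3):
    print(u,[(v,*(P[v,u]*1000).round(0).astype(int)) for v in range(200,228,3)])
E
```

```text
0.0188
280 [(268, np.int64(-22), np.int64(-3), np.int64(5)), (274, np.int64(-22), np.int64(0), np.int64(3)), (280, np.int64(-22), np.int64(3), np.int64(3)), (286, np.int64(-18), np.int64(-10), np.int64(-34)), (292, np.int64(-18), np.int64(-10), np.int64(-41)), (298, np.int64(-17), np.int64(-10), np.int64(-47)), (304, np.int64(-17), np.int64(-10), np.int64(-52)), (310, np.int64(-16), np.int64(-10), np.int64(-57)), (316, np.int64(-16), np.int64(-10), np.int64(-62)), (322, np.int64(-15), np.int64(-10), np.int64(-68)), (328, np.int64(-15), np.int64(-10), np.int64(-71))]
288 [(268, np.int64(-18), np.int64(-4), np.int64(4)), (274, np.int64(-18), np.int64(0), np.int64(3)), (280, np.int64(-15), np.int64(-10), np.int64(-27)), (286, np.int64(-15), np.int64(-10), np.int64(-35)), (292, np.int64(-14), np.int64(-10), np.int64(-41)), (298, np.int64(-14), np.int64(-10), np.int64(-47)), (304, np.int64(-14), np.int64(-10), np.int64(-52)), (310, np.int64(-13), np.int64(-11), np.int64(-59)), (316, np.int64(-13), np.int64(-10), np.int64(-63)), (322, np.int64(-12), np.int64(-10), np.int64(-67)), (328, np.
[... 6126 characters left out ...]
int64(522), np.int64(19), np.int64(47)), (221, np.int64(499), np.int64(37), np.int64(5)), (224, np.int64(505), np.int64(32), np.int64(4)), (227, np.int64(512), np.int64(26), np.int64(7))]
327 [(200, np.int64(581), np.int64(-21), np.int64(172)), (203, np.int64(582), np.int64(-22), np.int64(166)), (206, np.int64(584), np.int64(-24), np.int64(163)), (209, np.int64(581), np.int64(-21), np.int64(151)), (212, np.int64(576), np.int64(-17), np.int64(137)), (215, np.int64(576), np.int64(-17), np.int64(129)), (218, np.int64(498), np.int64(46), np.int64(6)), (221, np.int64(503), np.int64(42), np.int64(4)), (224, np.int64(507), np.int64(38), np.int64(2)), (227, np.int64(516), np.int64(31), np.int64(7))]
```

Depth from both cameras puts the finger ends about 24 mm above the reported TCP (world z ≈ 31–35 mm at the moment). So I open, go lower in steps and watch the force.

```bash
python3 -m inch '0 0 0 0 0.57; 0 0 0 0 0.57; 0 0 0 0 0.57;0 0 0 0 0.57;0 0 0.6 0 0.57;0 0 1.2 0 0.57;0 0 1.2 0 0.57;0 0 1.2 0 0.57'
cat > tip.py <<'E'
from h import *
import sys
o=robot.get_obs();p,d=robot.snapshot("wrist");cv2.imwrite(sys.argv[1],p);K,_=cam("wrist",o);M=robot.camera_info("wrist")["mount"]
P=cloud(d,K,M)
# finger front faces: tool y about -10, z<-15
m=(np.abs(P[...,1]+.010)<.003)&(P[...,2]<-.005)&(P[...,2]>-.06)&(d>0.05)
q=P[m]; l=q[q[:,0]<-.001];r=q[q[:,0]>-.001]
for n,s in(("L",l),("R",r)): print(n,"tip tool z mm",(np.percentile(s[:,2],[95,99,100])*1000).round(1),"x",(np.percentile(s[s[:,2]>-.04][:,0],[2,98])*1000).round(1))
print(o["tool_pos"].round(4),o["wrist_force"].round(1),o["width"].round(4))
E
python3 tip.py pics/w5.png
```

```text
time: 4.68
tool_pos: [0.5005, 0.0197, -0.0047]
ee_rot: [-3.141, 0.0, -0.128]
wrist_force: [-0.9, -0.6, 0.3]
width: 0.041
L tip tool z mm [-5.3 -5.1 -5. ] x [-163.2   -2.7]
R tip tool z mm [-5.3 -5.1 -5. ] x [  0.9 161.3]Traceback (most recent call last):
  File "tip.py", line 9, in <module>
    print(o["tool_pos"].round(4),o["wrist_force"].round(1),o["width"].round(4))
                                                           ^^^^^^^^^^^^^^^^
AttributeError: 'float' object has no attribute 'round'
```

View pics/w5.png

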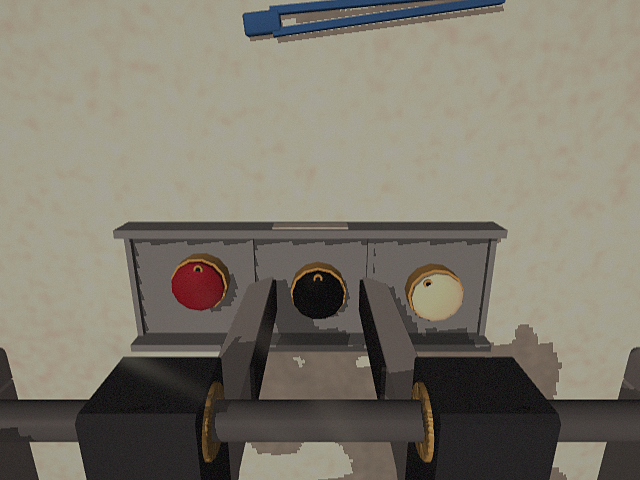

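No contact at reported z = −4.7 mm, which confirms the tip offset. The drop at (318,292) is still centred, so I continue down.

```bash
sed -i 's/o\["width"\].round(4)/round(o["width"],4)/' tip.py; python3 -m inch '0 0.15 0.5 0 0.57;0 0.15 0.8 0 0.57;0 0.15 0.8 0 0.57;0 0.15 0.8 0 0.57'
python3 - <<'E'
from h import *
o=robot.get_obs();p,d=robot.snapshot("wrist");cv2.imwrite("pics/w6.png",p);K,_=cam("wrist",o);M=robot.camera_info("wrist")["mount"]
P=cloud(d,K,M)
for u in (262,268,368,374):
    print(u,[(v,*(P[v,u]*1000).round(0).astype(int).tolist()) for v in range(270,300,2)])
E
```

```text
time: 5.07
tool_pos: [0.5004, 0.0182, -0.0126]
ee_rot: [-3.141, 0.0, -0.128]
wrist_force: [-0.9, 0.0, 0.1]
width: 0.0401
262 [(270, -29, -11, -17), (272, -29, -10, -18), (274, -29, -9, -17), (276, -29, -8, -17), (278, -29, -7, -18), (280, -28, -10, -27), (282, -27, -10, -29), (284, -27, -10, -31), (286, -27, -10, -34), (288, -26, -10, -36), (290, -26, -10, -38), (292, -26, -10, -41), (294, -25, -10, -43), (296, -25, -10, -44), (298, -25, -10, -46)]
268 [(270, -26, -11, -18), (272, -26, -10, -18), (274, -26, -9, -18), (276, -26, -8, -18), (278, -25, -10, -25), (280, -25, -10, -27), (282, -24, -10, -30), (284, -24, -10, -32), (286, -24, -10, -34), (288, -24, -10, -36), (290, -23, -10, -38), (292, -23, -10, -40), (294, -23, -9, -41), (296, -23, -8, -41), (298, -23, -9, -44)]
368 [(270, 24, -11, -18), (272, 23, -11, -19), (274, 23, -10, -19), (276, 23, -9, -20), (278, 23, -10, -26), (280, 22, -10, -28), (282, 22, -10, -29), (284, 22, -10, -33), (286, 22, -10, -34), (288, 21, -10, -37), (290, 21, -10, -38), (292, 21, -10, -41), (294, 21, -10, -42), (296, 20, -10, -44), (298, 20, -9, -45)]
374 [(270, 26, -12, -20), (272, 26, -12, -21), (274, 26, -10, -21), (276, 26, -9, -20), (278, -1, -85, -202), (280, 25, -10, -27), (282, 25, -10, -30), (284, 25, -10, -31), (286, 24, -10, -34), (288, 24, -10, -37), (290, 24, -10, -39), (292, 23, -10, -41), (294, 23, -9, -42), (296, 23, -9, -43), (298, 23, -9, -46)]
```

View pics/w6.png

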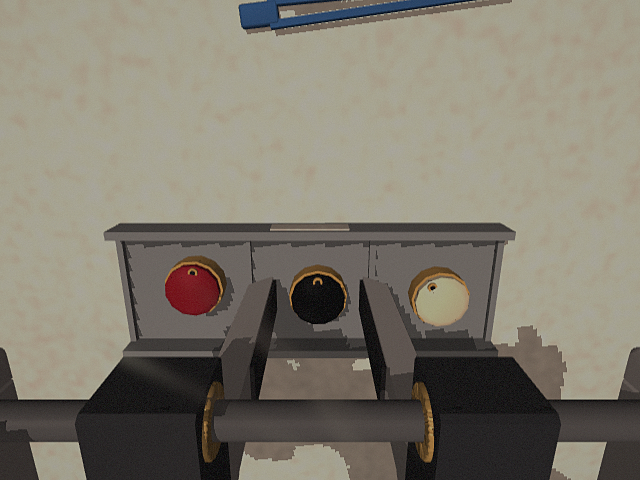

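Tip is about 7 mm above the cell floor by depth. I go 3 mm further and close.

```bash
python3 -m inch '0 0.05 0.3 0 0.57;0 0.05 0.3 0 0.57;0 0.05 0.3 0 0.57;0 0.05 0.3 0 0.8;0 0.05 0.3 0 0.8;0 0.05 0.3 0 0.8;0 0.05 0.3 0 0.8'
```

```text
time: 5.7
tool_pos: [0.5007, 0.0177, -0.0152]
ee_rot: [-3.141, -0.001, -0.128]
wrist_force: [0.3, 0.4, 0.6]
width: 0.027
```

Gripped at 27 mm. Lift and check.

```bash
python3 -m inch '0 0 -0.8 0 0.8;0 0 -2.5 0 0.8;0 0 -5 0 0.8;0 0 -7.5 0 0.8;0 0 -7.5 0 0.8;0 0 -7.5 0 0.8'
python3 - <<'E'
from h import *
o=robot.get_obs();print(aim(.4516,-.3306,o["ee_rot"][2],o),o["tool_pos"],o["width"])
p,d=robot.snapshot("wrist");cv2.imwrite("pics/w7.png",p)
E
```

```text
time: 6.2
tool_pos: [0.5022, 0.0175, 0.062]
ee_rot: [-3.141, -0.006, -0.128]
wrist_force: [-0.1, -0.1, -0.0]
width: 0.0272
(array([-0.57, 35.17, -0.04]), np.float64(-0.0)) [0.50222248 0.01751646 0.06196076] 0.02722011007287854
```

View pics/w7.png

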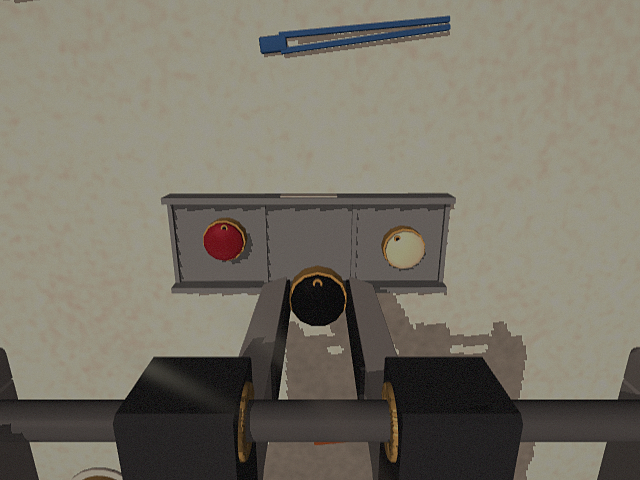

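Black drop is held level at (318,297). Move over its target cell.

```bash
python3 -m inch '-0.1 3 0 -0.05 0.8;-0.2 6 0 -0.1 0.8;-0.3 10 0 -0.2 0.8;-0.4 14 0 -0.29 0.8;-0.5 18 0 -0.29 0.8;-0.6 22 0 -0.29 0.8;-0.6 26 0 -0.29 0.8;-0.6 29.5 0 -0.29 0.8;-0.6 32.5 0 -0.29 0.8;-0.6 34.5 0 -0.29 0.8;-0.6 35.2 0 -0.29 0.8;-0.6 35.2 0 -0.29 0.8;-0.6 35.2 0 -0.29 0.8'
python3 - <<'E'
from h import *
o=robot.get_obs();print(aim(.4516,-.3306,np.radians(9.4),o),o["tool_pos"],o["width"])
p,d=robot.snapshot("wrist");cv2.imwrite("pics/w8.png",p);K,T=cam("wrist",o)
# ribs: dark brown
hsv=cv2.cvtColor(p,cv2.COLOR_BGR2HSV)
for X,Y in((60,30),(0,-30),(-60,30),(60,-30),(0,30),(-60,-30)):
    a=np.radians(9.38);w=[.5044+(X*np.cos(a)-Y*np.sin(a))/1e3,-.2894+(X*np.sin(a)+Y*np.cos(a))/1e3,.006]
    print((X,Y),np.round(w,4),proj(w,K,T).round(0))
E
```

```text
time: 7.33
tool_pos: [0.4493, -0.3294, 0.0584]
ee_rot: [-3.138, -0.001, 0.162]
wrist_force: [-0.5, 0.3, 0.1]
width: 0.027
(array([ 0.21,  0.15, -0.  ]), np.float64(-0.002)) [ 0.44931018 -0.32941534  0.05837415] 0.027020037578570667
(60, 30) [ 0.5587 -0.25    0.006 ] [[512. 155.]]
(0, -30) [ 0.5093 -0.319   0.006 ] [[410. 246.]]
(-60, 30) [ 0.4403 -0.2696  0.006 ] [[321. 156.]]
(60, -30) [ 0.5685 -0.3092  0.006 ] [[500. 246.]]
(0, 30) [ 0.4995 -0.2598  0.006 ] [[417. 155.]]
(-60, -30) [ 0.4501 -0.3288  0.006 ] [[321. 247.]]
```

View pics/w8.png

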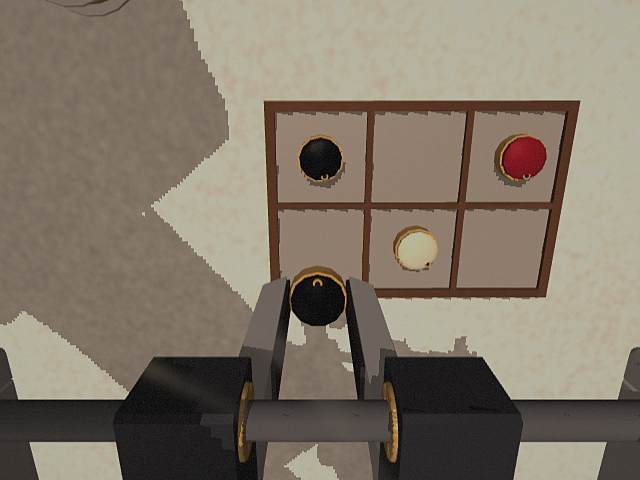

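Projected cell centres match the picture (black's target cell spans 279–365 × 207–292). Lowering.

```bash
python3 -m inch '0.2 0.15 2.5 0 0.8;0.2 0.15 5 0 0.8;0.2 0.15 6.2 0 0.8;0.2 0.15 6.6 0 0.8;0.2 0.15 6.6 0 0.8;0.2 0.15 6.6 0 0.8'
```

```text
time: 7.88
tool_pos: [0.4526, -0.3298, -0.0063]
ee_rot: [-3.14, -0.002, 0.164]
wrist_force: [1.0, -0.5, 0.1]
width: 0.0271
```

```bash
python3 tip.py pics/w9.png
```

```text
L tip tool z mm [-6.7 -6.3 -5.5] x [-162.2   -3.8]
R tip tool z mm [-12.2  -6.6  -5.2] x [  2.1 162. ]
[ 0.4526 -0.3298 -0.0063] [ 1.  -0.5  0.1] 0.0271
```

View pics/w9.png

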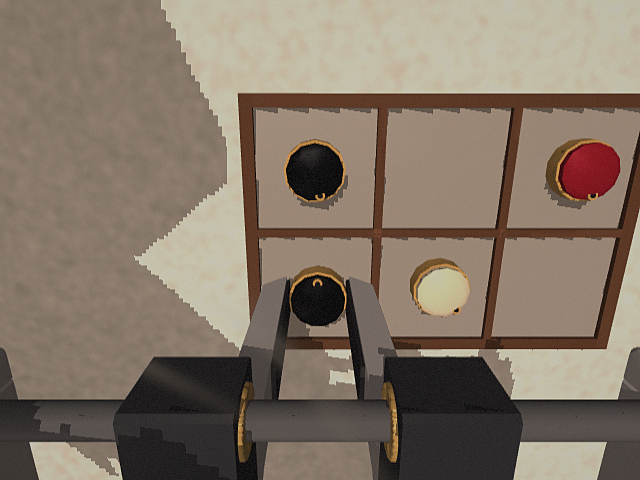

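```bash
python3 -m inch '0 0 0.3 0 0.8;0 0 0.55 0 0.8;0 0 0.7 0 0.8;0 0 0.7 0 0.8;0 0 0.7 0 0.8'
```

```text
time: 8.35
tool_pos: [0.4529, -0.3304, -0.0127]
ee_rot: [-3.141, -0.003, 0.163]
wrist_force: [-0.0, -0.4, -0.7]
width: 0.0272
```

```bash
python3 -m inch '0 0 0.1 0 0.8;0 0 0.15 0 0.8;0 0 0.15 0 0.8'
```

```text
time: 8.6
tool_pos: [0.453, -0.3306, -0.0133]
ee_rot: [-3.141, -0.003, 0.163]
wrist_force: [-1.1, 1.9, 5.6]
width: 0.0271
```

Contact (5.6 N up). I open gently to 40 mm, then lift.

```bash
python3 -m inch '0 0 0 0 0.57;0 0 0 0 0.57;0 0 0 0 0.57;0 0 -1 0 0.57;0 0 -4 0 0.57;0 0 -8 0 0.57;0 0 -8 0 0.57;0 0 -8 0 0.57'
python3 - <<'E'
from h import *
o=robot.get_obs();p,d=robot.snapshot("wrist");cv2.imwrite("pics/w10.png",p);print(o["tool_pos"])
# go over ruby: drop at (.442,.031); TCP = drop + R(+1.5,+1.8mm tool)
print(aim(.4435,.0292,np.radians(-7.15),o))
E
```

```text
time: 9.27
tool_pos: [0.4548, -0.3325, 0.0709]
ee_rot: [3.136, -0.008, 0.163]
wrist_force: [1.0, 0.1, -1.3]
width: 0.0401
[ 0.45482299 -0.33245689  0.07087207]
(array([  4.76, -35.87,  -0.17]), np.float64(0.288))
```

View pics/w10.png

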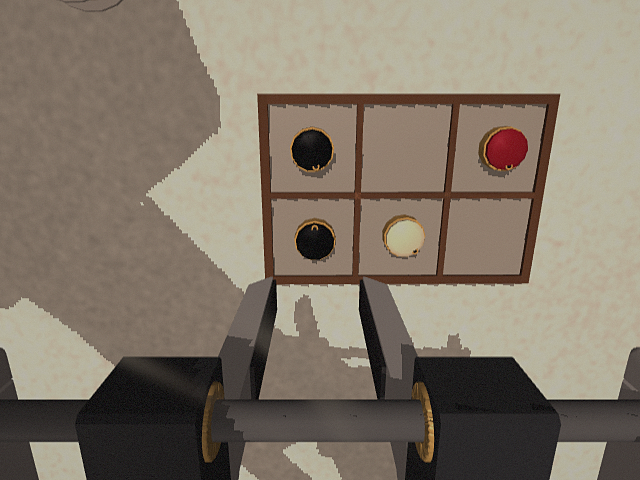

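Black lies flat, centred in its cell at (315,241). Now ruby.

```bash
python3 -m inch '0.5 -4 0 0.1 0.57;1 -8 0 0.2 0.57;1.6 -12 0 0.288 0.57;2.1 -16 0 0.288 0.57;2.7 -20 0 0.288 0.57;3.2 -24 0 0.288 0.57;3.7 -28 0 0.288 0.57;4.3 -32 1 0.288 0.57;4.8 -35 2 0.288 0.57;4.8 -35.9 3 0.288 0.57;4.8 -35.9 3 0.288 0.57;4.8 -35.9 3 0.288 0.57;4.8 -35.9 3 0.288 0.57'
python3 - <<'E'
from h import *
o=robot.get_obs();p,d=robot.snapshot("wrist");cv2.imwrite("pics/w11.png",p);print(o["tool_pos"])
K,T=cam("wrist",o)
hsv=cv2.cvtColor(p,cv2.COLOR_BGR2HSV);m=((hsv[...,1]>75)).astype(np.uint8);m[:150]=0;m[350:]=0;m[:,:240]=0;m[:,400:]=0
c=max(cv2.findContours(m,0,1)[0],key=cv2.contourArea);q,r=cv2.minEnclosingCircle(c);w=ray(q,.016,K,T)[0]
print(q,r,w);a=o["ee_rot"][2];off=np.array([1.5*np.cos(a)+1.8*np.sin(a),1.5*np.sin(a)-1.8*np.cos(a)])/1e3
print(aim(*(w+off),np.radians(-7.15),o))
E
```

```text
time: 10.4
tool_pos: [0.4426, 0.0295, 0.0375]
ee_rot: [3.14, -0.004, -0.126]
wrist_force: [0.2, 0.3, -0.2]
width: 0.0404
[0.44258366 0.02946713 0.03750393]
(316.47772216796875, 257.0318603515625) 23.925519943237305 [0.44113366 0.03337394]
(array([-0.04, -0.19, -0.  ]), np.float64(-0.001))
```

View pics/w11.png

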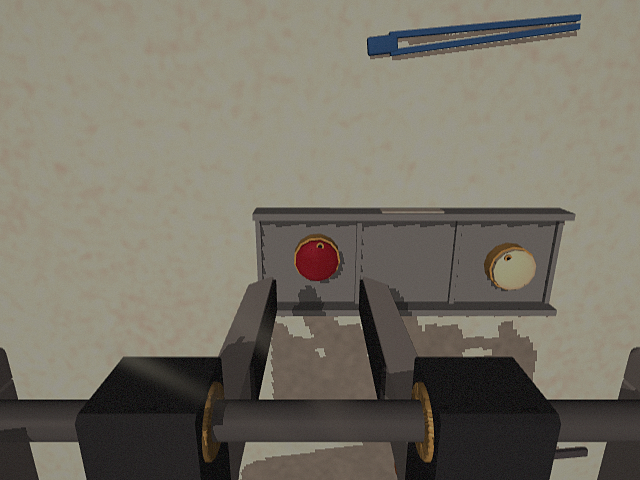

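Ruby (317,258) is centred between the fingers. Go down, close, lift.

```bash
python3 -m inch '0 -0.1 1.5 0 0.57;0 -0.1 3 0 0.57;0 -0.1 4.4 0 0.57;0 -0.1 5.1 0 0.57;0 -0.1 5.25 0 0.57;0 -0.1 5.25 0 0.57;0 -0.1 5.25 0 0.57'
```

```text
time: 11.03
tool_pos: [0.4443, 0.0296, -0.0137]
ee_rot: [3.14, -0.007, -0.128]
wrist_force: [-0.5, 1.2, 0.3]
width: 0.0406
```

```bash
python3 -m inch '0 0 0.15 0 0.57;0 0 0.15 0 0.57;0 0 0.15 0 0.8;0 0 0.15 0 0.8;0 0 0.15 0 0.8;0 0 0.15 0 0.8;0 0 0.15 0 0.8'
```

```text
time: 11.62
tool_pos: [0.4445, 0.0297, -0.0149]
ee_rot: [3.141, -0.007, -0.128]
wrist_force: [-1.2, 0.0, 1.7]
width: 0.027
```

```bash
python3 -m inch '0 0 -0.8 0 0.8;0 0 -2.5 0 0.8;0 0 -5 0 0.8;0 0 -7.5 0 0.8;0 0 -7.5 0 0.8;0 0 -7.5 0 0.8'
python3 - <<'E'
from h import *
o=robot.get_obs();print(aim(.5703,-.3107,np.radians(9.4),o),o["tool_pos"],o["width"])
E
```

```text
time: 12.12
tool_pos: [0.4453, 0.0298, 0.0619]
ee_rot: [3.141, -0.012, -0.127]
wrist_force: [0.7, 0.0, -0.7]
width: 0.0271
(array([16.72, 32.18,  0.22]), np.float64(-0.292)) [0.44532659 0.02979115 0.06188387] 0.027082322754047112
```

```bash
python3 -m inch '1.5 3 0 -0.08 0.8;3 6 0 -0.16 0.8;5 9.6 0 -0.24 0.8;6.8 13 0 -0.292 0.8;8.5 16.4 0 -0.292 0.8;10.3 19.8 0 -0.292 0.8;12 23.2 0 -0.292 0.8;13.8 26.5 0 -0.292 0.8;15.3 29.5 0 -0.292 0.8;16.3 31.4 0.1 -0.292 0.8;16.7 32.2 0.2 -0.292 0.8;16.7 32.2 0.2 -0.292 0.8;16.7 32.2 0.2 -0.292 0.8'
python3 - <<'E'
from h import *
o=robot.get_obs();print(aim(.5703,-.3107,np.radians(9.4),o),o["tool_pos"],o["ee_rot"],o["width"])
p,d=robot.snapshot("wrist");cv2.imwrite("pics/w12.png",p)
E
```

```text
time: 13.2
tool_pos: [0.569, -0.3096, 0.0602]
ee_rot: [3.141, -0.008, 0.164]
wrist_force: [0.3, -0.0, -0.6]
width: 0.0269
(array([0.11, 0.13, 0.  ]), np.float64(0.0)) [ 0.56901029 -0.30958085  0.06023442] [ 3.14062796 -0.00844854  0.16435811] 0.026887572330910756
```

View pics/w12.png

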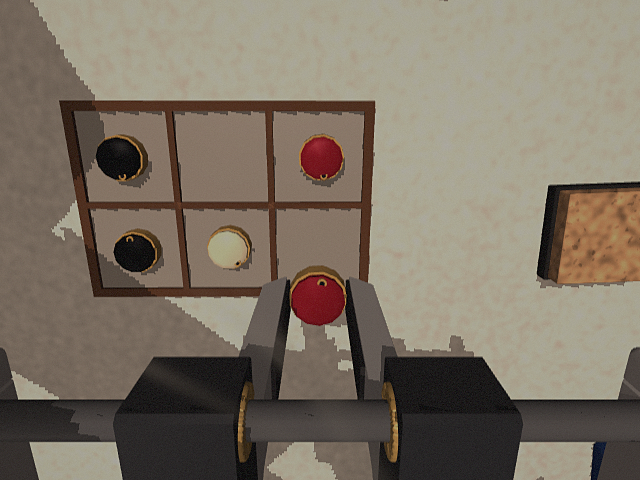

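Ruby is held above its cell (277–362 × 207–290). Lowering.

```bash
python3 -m inch '0.1 0.1 2.5 0 0.8;0.1 0.1 5 0 0.8;0.1 0.1 6.4 0 0.8;0.1 0.1 6.9 0 0.8;0.1 0.1 7 0 0.8;0.1 0.1 7 0 0.8;0.1 0.1 7 0 0.8'
```

```text
time: 13.83
tool_pos: [0.5721, -0.31, -0.0072]
ee_rot: [3.138, -0.011, 0.166]
wrist_force: [-0.1, -0.2, 0.4]
width: 0.0269
```

```bash
python3 -m inch '0 0 0.3 0 0.8;0 0 0.55 0 0.8;0 0 0.55 0 0.8;0 0 0.6 0 0.8;0 0 0.65 0 0.8;0 0 0.65 0 0.8'; python3 -c "
from h import *
p,d=robot.snapshot('wrist');cv2.imwrite('pics/w13.png',p)"
```

```text
time: 14.33
tool_pos: [0.5723, -0.3101, -0.0128]
ee_rot: [3.138, -0.012, 0.166]
wrist_force: [-2.5, 0.9, 3.5]
width: 0.0272
```

View pics/w13.png

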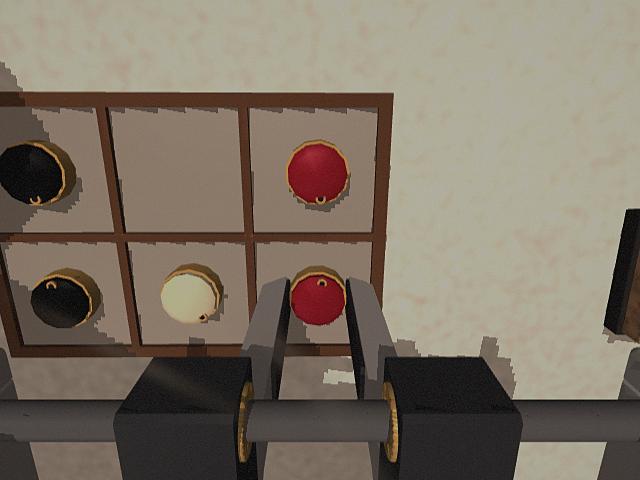

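Ruby is on the floor, central in its cell (318,297), with 3.5 N of contact. Release and lift.

```bash
python3 -m inch '0 0 0 0 0.57;0 0 0 0 0.57;0 0 0 0 0.57;0 0 -1 0 0.57;0 0 -4 0 0.57;0 0 -8 0 0.57;0 0 -8 0 0.57;0 0 -8 0 0.57'
python3 - <<'E'
from h import *
o=robot.get_obs();p,d=robot.snapshot("wrist");cv2.imwrite("pics/w14.png",p);print(o["tool_pos"],o["ee_rot"])
print(aim(.5583,.0100,np.radians(-7.15),o))
E
```

```text
time: 15.05
tool_pos: [0.5737, -0.3115, 0.0721]
ee_rot: [3.132, -0.018, 0.166]
wrist_force: [0.2, 0.2, -0.3]
width: 0.0406
[ 0.57368214 -0.31150928  0.07208021] [ 3.13176302 -0.01798994  0.16601394]
(array([  3.8 , -31.96,  -0.25]), np.float64(0.291))
```

View pics/w14.png

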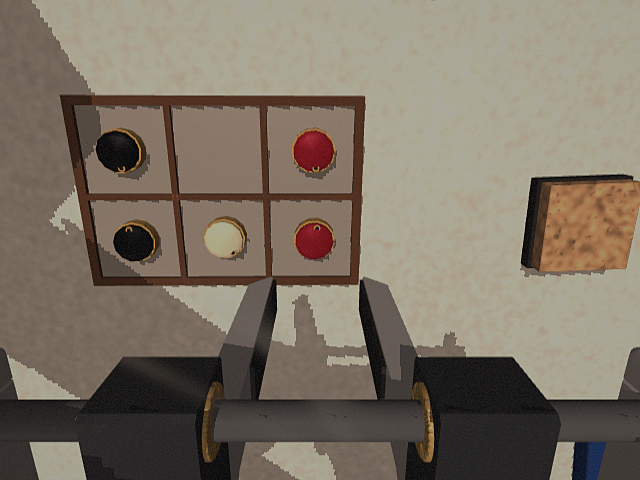

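Ruby placed at (315,240). Now ivory.

```bash
python3 -m inch '0.4 -4 0 0.1 0.57;0.9 -8 0 0.2 0.57;1.4 -12 0 0.291 0.57;1.9 -16 0 0.291 0.57;2.4 -20 0 0.291 0.57;2.9 -24 0 0.291 0.57;3.3 -28 0.8 0.291 0.57;3.8 -31 2 0.291 0.57;3.8 -32 3 0.291 0.57;3.8 -32 3 0.291 0.57;3.8 -32 3 0.291 0.57;3.8 -32 3 0.291 0.57;3.8 -32 3 0.291 0.57'
python3 - <<'E'
from h import *
o=robot.get_obs();p,d=robot.snapshot("wrist");cv2.imwrite("pics/w15.png",p);print(o["tool_pos"],o["ee_rot"])
K,T=cam("wrist",o)
hsv=cv2.cvtColor(p,cv2.COLOR_BGR2HSV);m=((hsv[...,1]>45)&(hsv[...,2]>110)).astype(np.uint8);m[:200]=0;m[310:]=0;m[:,:270]=0;m[:,370:]=0
c=max(cv2.findContours(m,0,1)[0],key=cv2.contourArea);q,r=cv2.minEnclosingCircle(c);w=ray(q,.017,K,T)[0]
print(q,r,w);a=o["ee_rot"][2];off=np.array([1.5*np.cos(a)+1.8*np.sin(a),1.5*np.sin(a)-1.8*np.cos(a)])/1e3
print(aim(*(w+off),np.radians(-7.15),o))
E
```

```text
time: 16.18
tool_pos: [0.5579, 0.0094, 0.0382]
ee_rot: [3.139, -0.017, -0.127]
wrist_force: [-0.3, 0.3, -0.0]
width: 0.0407
[0.55792519 0.00941253 0.03822597] [ 3.13899643 -0.01654146 -0.1272514 ]
(318.6278991699219, 260.0) 22.924123764038086 [0.55778159 0.01133895]
(array([ 0.11, -0.01,  0.  ]), np.float64(-0.002))
```

View pics/w15.png

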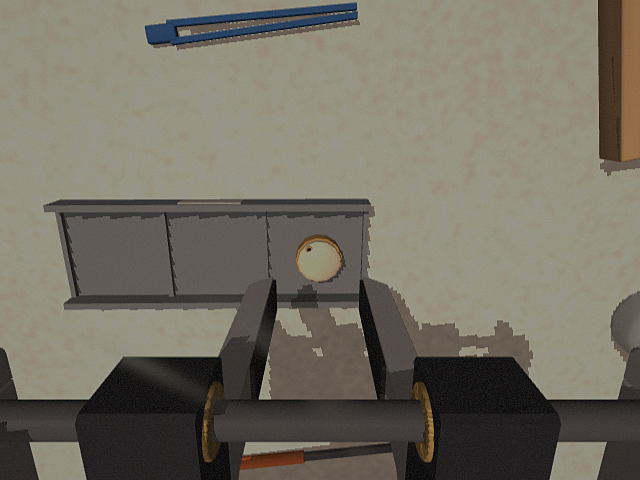

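```bash
python3 -m inch '0 0 1.5 0 0.57;0 0 3 0 0.57;0 0 4.4 0 0.57;0 0 5.1 0 0.57;0 0 5.3 0 0.57;0 0 5.3 0 0.57;0 0 5.3 0 0.57'
```

```text
time: 16.82
tool_pos: [0.5596, 0.0088, -0.0137]
ee_rot: [3.139, -0.018, -0.128]
wrist_force: [0.5, 0.2, -0.1]
width: 0.0401
```

```bash
python3 -m inch '-0.05 0 0.15 0 0.57;-0.05 0 0.15 0 0.57;-0.05 0 0.15 0 0.8;-0.05 0 0.15 0 0.8;-0.05 0 0.15 0 0.8;-0.05 0 0.15 0 0.8;-0.05 0 0.15 0 0.8'
```

```text
time: 17.4
tool_pos: [0.5594, 0.0089, -0.0148]
ee_rot: [3.139, -0.019, -0.128]
wrist_force: [-0.7, -0.8, 1.6]
width: 0.027
```

```bash
python3 -m inch '0 0 -0.8 0 0.8;0 0 -2.5 0 0.8;0 0 -5 0 0.8;0 0 -7.5 0 0.8;0 0 -7.5 0 0.8;0 0 -7.5 0 0.8;0 0 -7.5 0 0.8'
python3 - <<'E'
from h import *
o=robot.get_obs();print(aim(.5013,-.2613,np.radians(9.4),o),o["tool_pos"],o["width"])
E
```

```text
time: 17.98
tool_pos: [0.5574, 0.0093, 0.0594]
ee_rot: [3.139, -0.018, -0.128]
wrist_force: [-0.5, 0.2, -0.8]
width: 0.027
(array([-2.11, 27.55,  0.03]), np.float64(-0.292)) [0.55741963 0.00925031 0.0594417 ] 0.026994634208950367
```

```bash
python3 -m inch '-0.2 3 0 -0.08 0.8;-0.5 6 0 -0.16 0.8;-0.8 10 0 -0.24 0.8;-1.1 14 0 -0.292 0.8;-1.4 18 0 -0.292 0.8;-1.7 22 0 -0.292 0.8;-2 25 0 -0.292 0.8;-2.1 27 0 -0.292 0.8;-2.1 27.5 0 -0.292 0.8;-2.1 27.5 0 -0.292 0.8;-2.1 27.5 0 -0.292 0.8;-2.1 27.5 0 -0.292 0.8'
python3 - <<'E'
from h import *
o=robot.get_obs();print(aim(.5013,-.2613,np.radians(9.4),o),o["tool_pos"],o["ee_rot"],o["width"])
p,d=robot.snapshot("wrist");cv2.imwrite("pics/w16.png",p)
E
```

```text
time: 18.98
tool_pos: [0.5015, -0.259, 0.059]
ee_rot: [3.136, -0.016, 0.166]
wrist_force: [0.0, -0.4, -0.1]
width: 0.0273
(array([-0.06,  0.22,  0.  ]), np.float64(0.002)) [ 0.50153423 -0.25903974  0.05896737] [ 3.13585975 -0.01553489  0.16566741] 0.027317038754639946
```

View pics/w16.png

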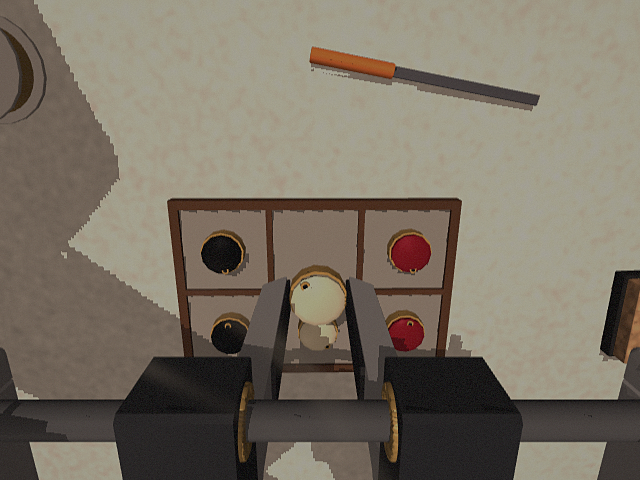

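Ivory is held above the middle cell (272–360 × 212–287). Lowering.

```bash
python3 -m inch '-0.15 0.1 2.5 0 0.8;-0.15 0.1 5 0 0.8;-0.15 0.1 6.2 0 0.8;-0.15 0.1 6.7 0 0.8;-0.15 0.1 6.8 0 0.8;-0.15 0.1 6.8 0 0.8;-0.15 0.1 6.8 0 0.8'
python3 -c "
from h import *
p,d=robot.snapshot('wrist');cv2.imwrite('pics/w17.png',p)"
```

```text
time: 19.62
tool_pos: [0.5026, -0.2609, -0.0072]
ee_rot: [3.134, -0.018, 0.167]
wrist_force: [-0.8, 1.3, -0.1]
width: 0.0267
```

View pics/w17.png

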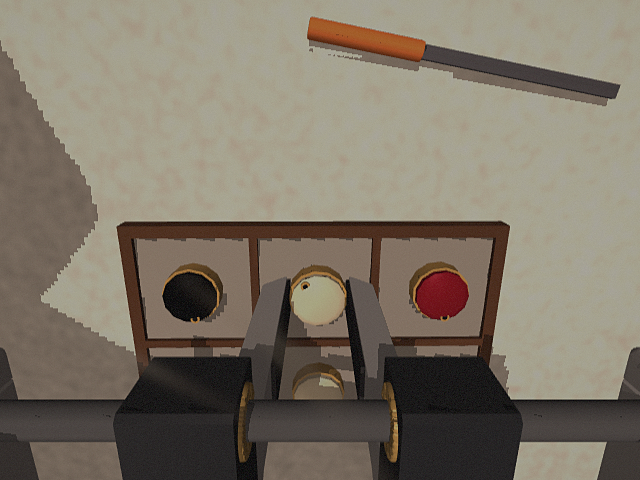

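```bash
python3 -m inch '0 0 0.3 0 0.8;0 0 0.55 0 0.8;0 0 0.6 0 0.8;0 0 0.65 0 0.8;0 0 0.65 0 0.8;0 0 0.65 0 0.8'
```

```text
time: 20.17
tool_pos: [0.5031, -0.2614, -0.0128]
ee_rot: [3.133, -0.019, 0.166]
wrist_force: [-1.1, 2.0, 4.5]
width: 0.0269
```

```bash
python3 -m inch '0 0 0 0 0.57;0 0 0 0 0.57;0 0 0 0 0.57;0 0 -1 0 0.57;0 0 -4 0 0.57;0 0 -8 0 0.57;0 0 -11 0 0.57;0 0 -11 0 0.57;0 0 -11 0 0.57'
python3 - <<'E'
from h import *
o=robot.get_obs();p,d=robot.snapshot("wrist");cv2.imwrite("pics/w18.png",p);print(o["tool_pos"],o["ee_rot"])
p,d=robot.snapshot("top");cv2.imwrite("pics/t18.png",p)
print(aim(.4955,.021,np.radians(82.85),o))
E
```

```text
time: 20.92
tool_pos: [0.5025, -0.2619, 0.1006]
ee_rot: [3.128, -0.023, 0.166]
wrist_force: [-0.4, 0.4, 0.6]
width: 0.0402
[ 0.50251618 -0.26186178  0.1006478 ] [ 3.1282471  -0.02327678  0.16638863]
(array([  3.99, -28.01,  -0.28]), np.float64(-1.28))
```

View pics/w18.png

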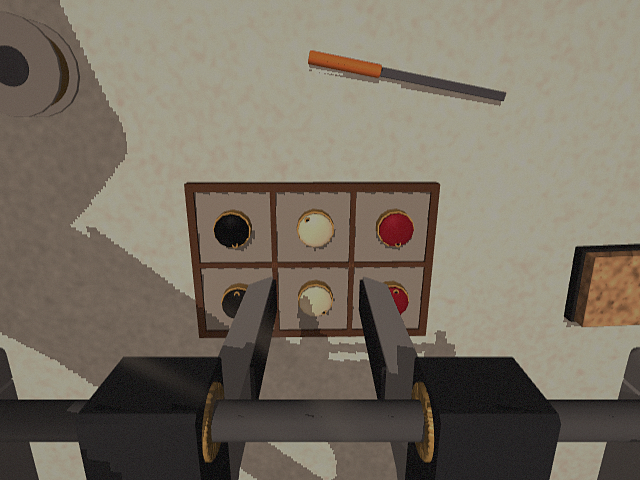

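All six drops are paired, matched and centred: black (233,230)/(235,300), ivory (315,229)/(316,300), ruby (395,229)/(397,300). Now the carry tray: turn the jaw across its width.

```bash
python3 -m inch '0.4 -3 -0.2 -0.12 0;0.8 -6 -0.2 -0.24 0;1.2 -9 -0.2 -0.36 0;1.6 -12 -0.2 -0.48 0;2 -15 -0.2 -0.6 0;2.4 -18 -0.2 -0.72 0;2.8 -21 -0.2 -0.84 0;3.2 -24 -0.2 -0.96 0;3.7 -27 -0.2 -1.08 0;4.2 -28.1 -0.2 -1.2 0;4.2 -28.1 -0.2 -1.28 0;4.2 -28.1 -0.2 -1.28 0;4.2 -28.1 -0.2 -1.28 0;4.2 -28.1 -0.2 -1.28 0'
python3 - <<'E'
from h import *
import pickle
o=robot.get_obs();p,d=robot.snapshot("wrist");cv2.imwrite("pics/w19.png",p);print(o["tool_pos"],o["ee_rot"],o["width"])
np.save("pics/w19d.npy",d);pickle.dump(o,open("pics/w19.pkl","wb"))
print(aim(.4975,.0223,np.radians(82.85),o))
E
```

```text
time: 22.18
tool_pos: [0.4944, 0.0234, 0.0957]
ee_rot: [3.125, 0.003, 1.444]
wrist_force: [-0.5, -0.4, 0.5]
width: 0.094
[0.49444254 0.02336805 0.09567542] [3.12497905e+00 2.79709676e-03 1.44381636e+00] 0.09403921453650137
(array([-0.07,  0.32,  0.01]), np.float64(-0.002))
```

View pics/w19.png

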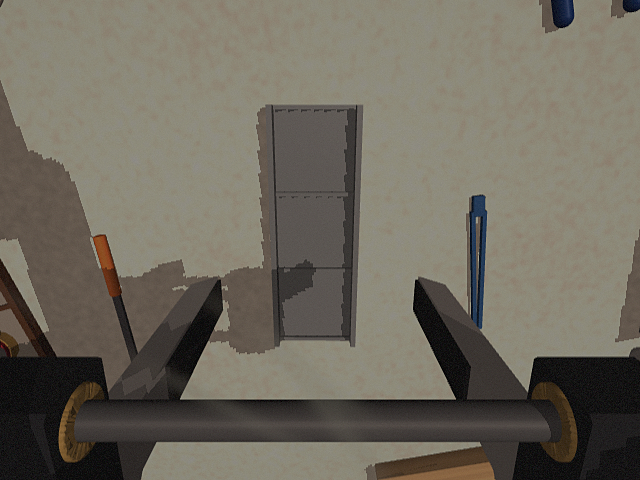

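View pics/t18.png

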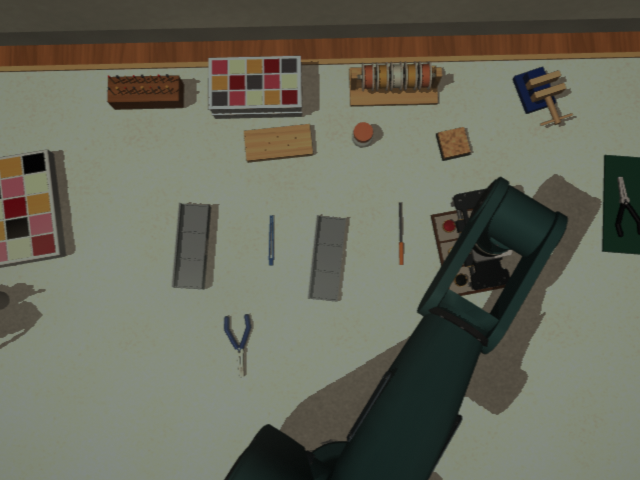

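The carry tray lies between the open jaws (265–362 px against finger tips at 221 and 414), well aligned. The top view confirms it is empty. Going down.

```bash
python3 -m inch '-0.05 0.1 3.5 0 0;-0.05 0.1 7 0 0;-0.05 0.1 9.5 0 0;-0.05 0.1 10.5 0 0;-0.05 0.1 10.8 0 0;-0.05 0.1 10.8 0 0;-0.05 0.1 10.8 0 0'
python3 -c "
from h import *
p,d=robot.snapshot('wrist');cv2.imwrite('pics/w20.png',p);o=robot.get_obs();print(aim(.4975,.0223,np.radians(82.85),o))"
```

```text
time: 22.82
tool_pos: [0.4989, 0.0217, -0.0103]
ee_rot: [3.121, 0.003, 1.443]
wrist_force: [0.1, 0.4, 0.4]
width: 0.094
(array([ 0.03, -0.18, -0.  ]), np.float64(-0.003))
```

View pics/w20.png

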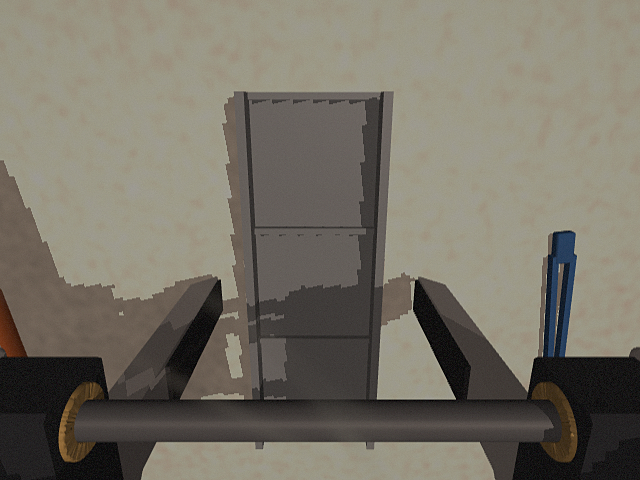

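```bash
python3 -m inch '0 -0.2 0.5 0 0;0 -0.2 0.9 0 0;0 -0.2 0.9 0 0;0 -0.2 0.9 0 0;0 -0.2 0.9 0 0.4;0 -0.2 0.9 0 0.4;0 -0.2 0.9 0 0.4;0 -0.2 0.9 0 0.4;0 -0.2 0.9 0 0.4;0 -0.2 0.9 0 0.4'
```

```text
time: 23.7
tool_pos: [0.4975, 0.0218, -0.0188]
ee_rot: [3.12, 0.003, 1.443]
wrist_force: [0.1, -0.6, 0.9]
width: 0.0649
```

Tray gripped (64.9 mm). Lift.

```bash
python3 -m inch '0 0 -0.6 0 0.4;0 0 -2 0 0.4;0 0 -4.5 0 0.4;0 0 -7.5 0 0.4;0 0 -10 0 0.4;0 0 -10 0 0.4;0 0 -10 0 0.4;0 0 -10 0 0.4'
python3 - <<'E'
from h import *
o=robot.get_obs();print(aim(.528,.3185,np.radians(85.9),o),o["tool_pos"],o["ee_rot"],o["width"],o["wrist_force"])
p,d=robot.snapshot("wrist");cv2.imwrite("pics/w21.png",p)
p,d=robot.snapshot("top");cv2.imwrite("pics/t21.png",p)
E
```

```text
time: 24.37
tool_pos: [0.4944, 0.0225, 0.0798]
ee_rot: [3.123, 0.003, 1.443]
wrist_force: [-0.1, 0.3, -1.7]
width: 0.065
(array([29.79, -0.43, -0.1 ]), np.float64(-0.056)) [0.49443035 0.02248993 0.07981712] [3.12254463e+00 2.91865426e-03 1.44347537e+00] 0.06497453755925515 [-0.09456844  0.34254257 -1.71903576]
```

View pics/w21.png

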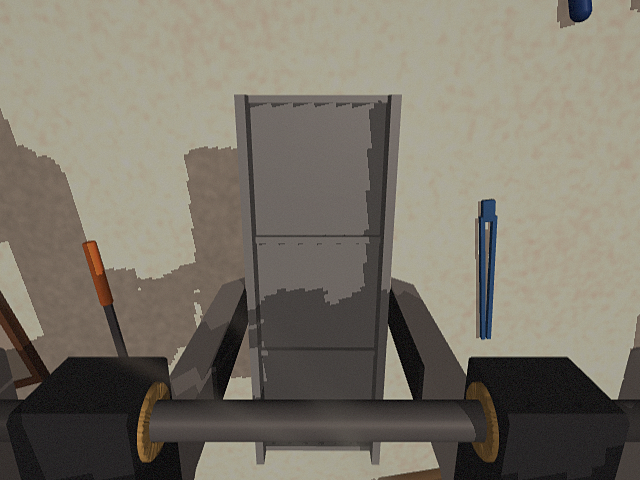

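The tray hangs level in the grip. Before moving I refine the stack pose from the top picture and depth.

```bash
python3 - <<'E'
from h import *
p=cv2.imread("pics/t21.png");c=cv2.resize(p[195:297,165:227],None,fx=5.5,fy=5.5,interpolation=cv2.INTER_CUBIC)
c=cv2.convertScaleAbs(c,alpha=1.8)
p2=cv2.imread("pics/scene0.png");c2=cv2.convertScaleAbs(cv2.resize(p2[120:205,385:485],None,fx=4.4,fy=4.4,interpolation=cv2.INTER_CUBIC),alpha=1.6)
H=max(c.shape[0],c2.shape[0]);f=lambda i:cv2.copyMakeBorder(i,0,H-i.shape[0],0,0,0)
cv2.imwrite("pics/stack.png",np.hstack([f(c),f(c2)]));print(c.shape,c2.shape)
E
```

```text
(561, 341, 3) (374, 440, 3)
```

View pics/stack.png

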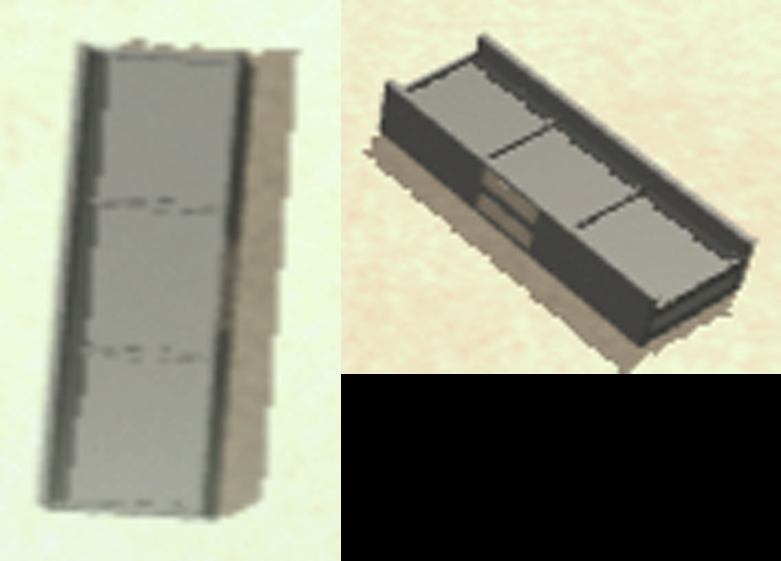

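```bash
python3 - <<'E'
from h import *
K,T=cam("top");a=ray([[179.5,202.8],[172.3,287.2]],.032,K,T);print("top left edge",a.round(4),np.hypot(*(a[0]-a[1])),np.degrees(np.arctan2(*(a[0]-a[1])[::-1])))
d=(a[0]-a[1])/np.hypot(*(a[0]-a[1]));n=np.array([d[1],-d[0]]);print("centre",a.mean(0)+n*.0325)
K,T=cam("scene");b=ray([[395.7,138.6],[457.5,188.9],[417.7,128],[478.6,175.2]],.032,K,T);print(b.round(4),b.mean(0))
for i,j in((0,1),(2,3)):
    e=b[j]-b[i];print(np.hypot(*e),np.degrees(np.arctan2(e[1],e[0])))
E
```

```text
top left edge [[0.621  0.3411]
 [0.4364 0.3551]] 0.18521763935446375 -4.335756747810426
centre [0.52624115 0.3156683 ]
[[0.4346 0.2913]
 [0.6213 0.2765]
 [0.4402 0.3539]
 [0.623  0.3383]] [0.52975237 0.31502117]
0.1872537250967531 -4.52115475575311
0.18339082515890104 -4.868881497247376
```

Stack centre is about (0.527, 0.3155), yaw −4.4°, with both cameras within 3 mm. Move the tray above it.

```bash
python3 - <<'E'
from h import *
o=robot.get_obs();print(aim(.529,.3167,np.radians(85.6),o))
E
python3 -m inch '2 0 0 -0.01 0.4;4.5 0 0 -0.02 0.4;7.5 -0.1 0 -0.03 0.4;11 -0.1 0 -0.04 0.4;14.5 -0.2 0 -0.05 0.4;18 -0.2 0 -0.05 0.4;21.5 -0.3 0 -0.05 0.4;24.5 -0.3 0 -0.05 0.4;27 -0.3 0 -0.05 0.4;28.8 -0.3 0 -0.05 0.4;29.6 -0.3 0 -0.05 0.4;29.6 -0.3 0 -0.05 0.4;29.6 -0.3 0 -0.05 0.4;29.6 -0.3 0 -0.05 0.4'
python3 - <<'E'
from h import *
o=robot.get_obs();print(aim(.529,.3167,np.radians(85.6),o),o["tool_pos"],o["ee_rot"],o["width"])
p,d=robot.snapshot("wrist");cv2.imwrite("pics/w22.png",p)
p,d=robot.snapshot("scene");cv2.imwrite("pics/s22.png",cv2.convertScaleAbs(cv2.resize(p[60:240,340:540],None,fx=3.3,fy=3.3),alpha=1.5))
E
```

```text
(array([29.63, -0.24, -0.1 ]), np.float64(-0.051))
time: 25.63
tool_pos: [0.5281, 0.3151, 0.077]
ee_rot: [3.126, 0.005, 1.492]
wrist_force: [0.0, 0.0, -0.9]
width: 0.0644
(array([0.17, 0.08, 0.  ]), np.float64(-0.002)) [0.52807341 0.31505674 0.07704436] [3.12613448 0.00541546 1.49241928] 0.06440425133048164
```

View pics/w22.png

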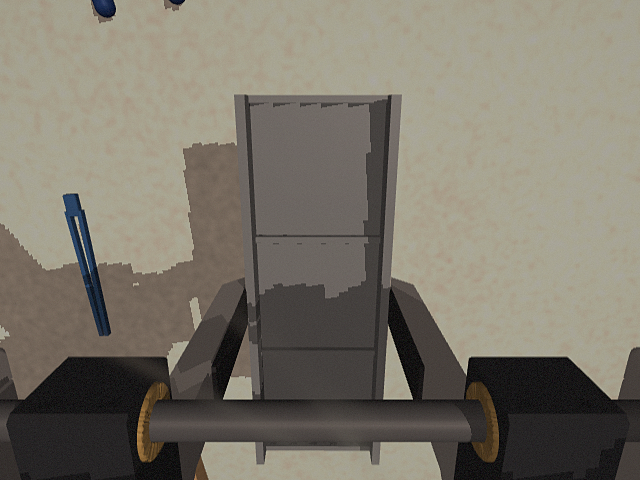

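View pics/s22.png

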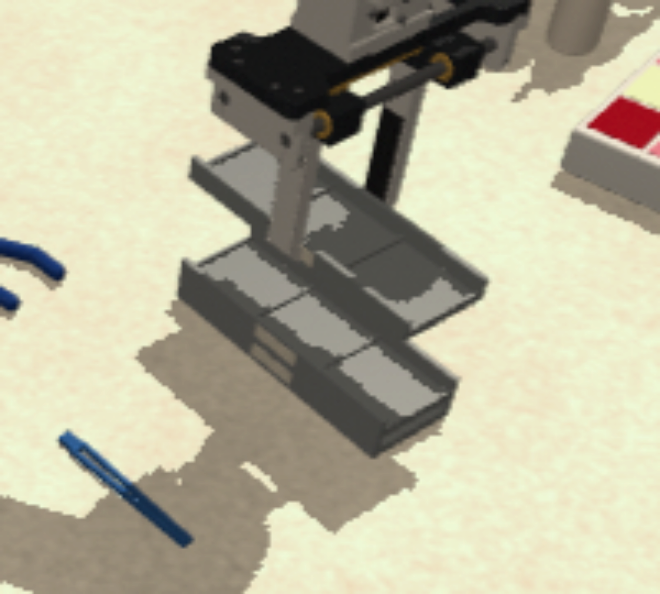

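The tray is above the stack and parallel to it. Lower to about 8 mm above and check.

```bash
python3 -m inch '0.15 0 1.5 0 0.4;0.15 0 3 0 0.4;0.15 0 4.5 0 0.4;0.15 0 5.3 0 0.4;0.15 0 5.5 0 0.4;0.15 0 5.5 0 0.4;0.15 0 5.5 0 0.4'
python3 - <<'E'
from h import *
o=robot.get_obs();print(aim(.529,.3167,np.radians(85.6),o),o["tool_pos"],o["ee_rot"],o["width"])
p,d=robot.snapshot("scene");cv2.imwrite("pics/s23r.png",p);cv2.imwrite("pics/s23.png",cv2.convertScaleAbs(cv2.resize(p[100:220,370:500],None,fx=4.6,fy=4.6,interpolation=cv2.INTER_CUBIC),alpha=1.6))
E
```

```text
time: 26.32
tool_pos: [0.53, 0.3162, 0.0236]
ee_rot: [3.124, 0.004, 1.491]
wrist_force: [0.6, -0.2, -1.2]
width: 0.0644
(array([ 0.04, -0.1 , -0.  ]), np.float64(-0.003)) [0.53000497 0.3162183  0.02362294] [3.12401066 0.00383817 1.49138285] 0.06440665162319092
```

View pics/s23.png

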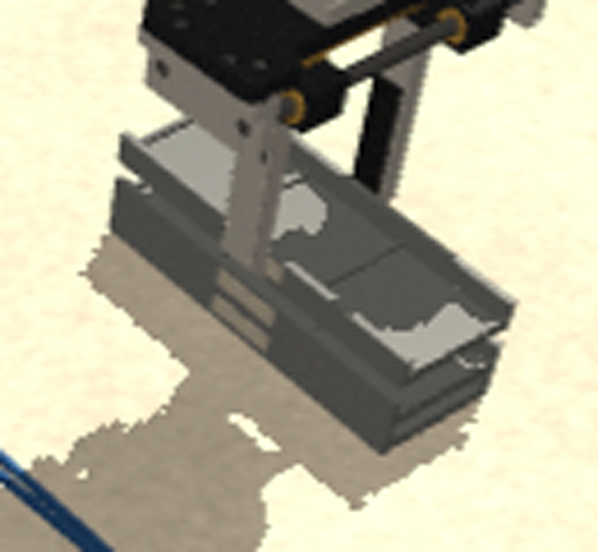

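```bash
python3 - <<'E'
from h import *
p=cv2.imread("pics/s23r.png")
a=p[120:165,390:430];b=p[160:205,440:485]
f=lambda i:cv2.convertScaleAbs(cv2.resize(i,None,fx=9,fy=9,interpolation=cv2.INTER_NEAREST),alpha=2)
cv2.imwrite("pics/s23z.png",np.hstack([f(a),f(b)]))
E
```

```text
(no output)
```

View pics/s23z.png

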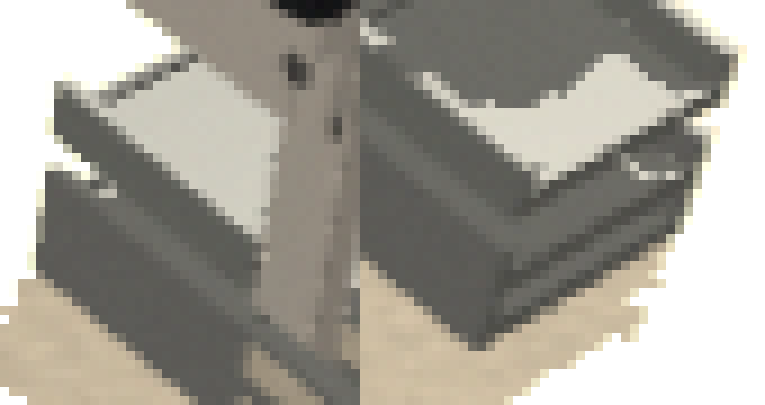

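```bash
python3 - <<'E'
from h import *
K,T=cam("scene")
a=ray([[395.8,134.4],[457.8,183.6],[479.8,171.7]],.0424,K,T);b=ray([[395,139.1],[455.6,187.2],[478.1,175]],.032,K,T)
c=ray([[395.8,129.4]],.0584,K,T);d=ray([[394.1,150.6],[453.3,198.7]],0,K,T)
print(a.round(4),b.round(4),"diff",(a-b).round(4),c,d,sep="\n")
E
```

```text
[[0.433  0.2916]
 [0.6174 0.2786]
 [0.6234 0.3376]]
[[0.4348 0.289 ]
 [0.6158 0.2773]
 [0.6219 0.338 ]]
diff
[[-0.0018  0.0027]
 [ 0.0017  0.0014]
 [ 0.0015 -0.0004]]
[[0.43417933 0.28818176]]
[[0.43617622 0.28939551]
 [0.61760029 0.27789329]]
```

Tray and stack corners agree to about 1–2 mm. Set it down.

```bash
python3 -m inch '-0.05 -0.05 0.3 0 0.4;-0.05 -0.05 0.6 0 0.4;-0.05 -0.05 0.8 0 0.4;-0.05 -0.05 0.95 0 0.4;-0.05 -0.05 0.95 0 0.4;-0.05 -0.05 0.95 0 0.4'
```

```text
time: 26.87
tool_pos: [0.5297, 0.3159, 0.0142]
ee_rot: [3.124, 0.004, 1.492]
wrist_force: [-0.3, 0.8, -1.5]
width: 0.0646
```

```bash
python3 -m inch '0 0 0.1 0 0.4;0 0 0.15 0 0.4;0 0 0.2 0 0.4;0 0 0.2 0 0.4'
```

```text
time: 27.2
tool_pos: [0.5299, 0.316, 0.0132]
ee_rot: [3.123, 0.003, 1.492]
wrist_force: [-0.9, -0.6, 3.5]
width: 0.0645
```

Contact. Open, wait, then lift.

```bash
python3 -m inch '0 0 0 0 0.2;0 0 0 0 0.1;0 0 0 0 0;0 0 0 0 0;0 0 0 0 0;0 0 -1 0 0;0 0 -3 0 0;0 0 -7 0 0;0 0 -11 0 0;0 0 -11 0 0;0 0 -11 0 0'
python3 - <<'E'
from h import *
p,d=robot.snapshot("wrist");cv2.imwrite("pics/w24.png",p)
p,d=robot.snapshot("scene");cv2.imwrite("pics/s24.png",p)
E
```

```text
time: 28.12
tool_pos: [0.5303, 0.3178, 0.1284]
ee_rot: [3.115, -0.001, 1.492]
wrist_force: [-0.3, -0.3, -0.2]
width: 0.0939
```

View pics/w24.png

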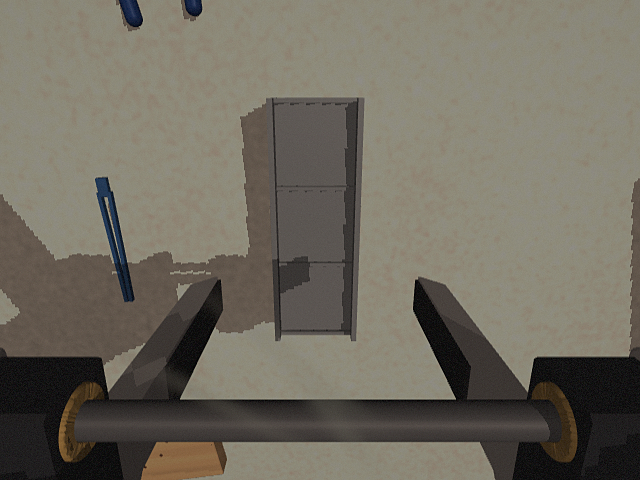

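View pics/s24.png

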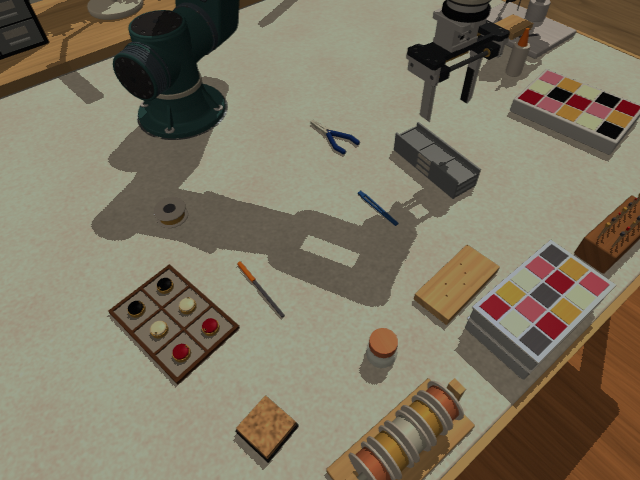

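The tray stands on the stack, and all six drops are paired (black 165,285/136,308; ivory 187,305/159,328; ruby 210,326/180,352). A last numeric check before handing in.

```bash
python3 - <<'E'
from h import *
K,T=cam("top");p,d=robot.snapshot("top")
hsv=cv2.cvtColor(p,cv2.COLOR_BGR2HSV);H,S,V=[hsv[...,i].astype(int) for i in range(3)]
a=np.radians(9.38);Rm=np.array([[np.cos(a),np.sin(a)],[-np.sin(a),np.cos(a)]])
b=np.zeros(H.shape,bool);b[198:304,422:512]=1
for n,m in(("red",((H>170)|(H<6))&(S>140)),("ivory",(V>95)&(S<90)),("black",V<30)):
    for c in cv2.findContours((m&b).astype(np.uint8),0,2)[0]:
        if 30<cv2.contourArea(c)<300:
            M=cv2.moments(c);w=ray((M['m10']/M['m00'],M['m01']/M['m00']),.019,K,T)[0];print(n,((w-[.5044,-.2894])@Rm.T*1000).round(1))
s=cv2.imread("pics/s24.png");cv2.imwrite("pics/s24z.png",cv2.convertScaleAbs(cv2.resize(s[110:210,380:490],None,fx=5.5,fy=5.5,interpolation=cv2.INTER_CUBIC),alpha=1.7))
E
```

```text
red [61.5 31.1]
red [ 61.6 -28.7]
black [-60.5  30.4]
black [-58.3 -30.4]
```

View pics/s24z.png

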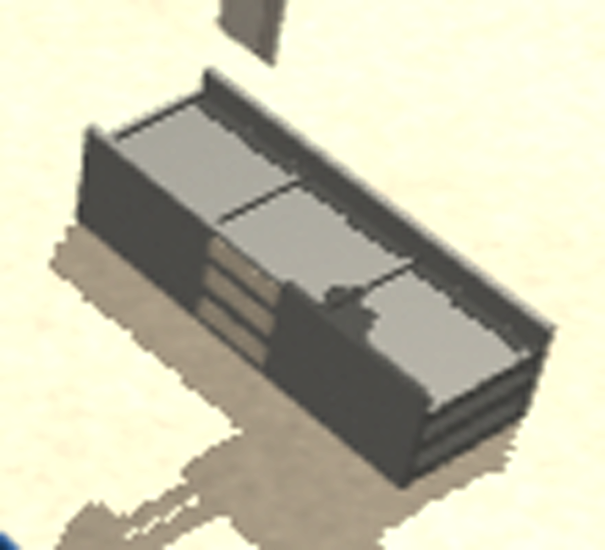

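The three trays form one flush stack with aligned faces. The gripper is clear, so I hand in.

```bash
python3 -c "
from bench import robot
print(robot.close_job())"
```

```text
the job is handed in; nothing more can be done
None
```

I moved the black, ruby and ivory drops from the carry tray into the empty cells beside their mates. I then set the emptied tray on the stack of empties, let go, and handed the job in at about 28 s of the 109 s allowed; it gave no verdict.

**Drops:** In the last top view both ruby and both black drops measured within 2 mm of their cell centres. The numeric mask missed the two ivory drops, so I checked those only by eye; the wrist and scene pictures show both near their cell centres.

**Tray:** Its corners measured within about 3 mm of the stack's just before I set it down. Afterwards the three trays looked flush and level, with the gripper about 10 cm clear.

**What disagreed:** The reported tool point lies about 24 mm beyond the real finger ends. My first close on the black drop therefore shut in the air above it without touching it. I measured the gap by depth and corrected the later heights for it. The tool also tilted slightly as I worked, by under 0.03 rad, and I left that uncorrected.

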